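# Strip the slicer's feed pusher for washing

### The job

First unfold the drain stand: lift its folded fork up and over until it snaps open and stays there. Then draw the white pusher straight out along the slope of the slicer's feed tube, gently and without forcing it sideways, and lay it to drain on the stand: foot end in the low V rest, shaft on the fork's crossbar between the two prongs, collar and handle sticking out beyond the fork. Leave everything else on the table where it is.

Things in the scene. Friction and masses are not known exactly. Their poses are not given: they have to be found in the camera images.
- slicer: Vegetable slicer fixed to the table. Origin on the table straight below the centre of its feed tube's mouth, z up. The tube axis lies in the x-z plane and rises towards +x at 22 deg (0.384 rad) above level. Rounded aluminium housing, 244 mm tall, behind the tube: x -372 to -172 mm, y within 100 mm. +x points roughly to the robot's right (world -y).
- mouth (a point): Centre of the feed tube's mouth: slicer (0, 0, 130 mm). Round steel tube: bore 36.5 mm, 172 mm deep along its axis, outside 51 mm, rim 63 mm at the mouth, open in front, a leg 50 mm wide beneath.
- pusher: White plastic pusher, 0.14 to 0.26 kg, fully home in the tube (radial play 1.25 mm), held by its weight only. Origin: centre of the hidden foot end; +x along the axis to the handle (at the start: up the tube axis). All round, by x: shaft 34 mm dia. 0-175 mm; collar 50 mm dia. 175-183 (rests on the mouth); grip 26 mm dia. 183-253; knob 38 mm dia. 253-265. Must travel 175 mm to come free.
- pusher_foot (a point): Centre of the pusher shaft's foot end (the pusher's origin). Laid properly on the open stand it is at about stand x = -93 mm, z = 48 mm.
- pusher_collar (a point): Point on the pusher's axis at the collar's foot-side face (pusher x = 175 mm). Laid properly on the open stand it is at about stand x = 69 mm, z = 113 mm: the pusher then slopes up to stand +x at 22 deg.
- stand: Drain stand fixed to the table. Origin on the table under its plate, z up. Dark plate 6 mm thick, x -105 to 95 mm, y within 50 mm. Low V rest of 8 mm steel wire at x = -70 mm: vertex at y = 0, z = 27 mm, arms rising at 45 deg to y = +-32 mm, z = 59 mm. The fork is hinged at x = 52 mm; once open it stands there and the pusher lies above y = 0 with its handle to +x.
- leaf (a joint): Hinge of the fork, rad: 0 folded flat (fork pointing to stand -x, over the plate), growing as it swings up and over to +x; 1.83 open against its stop, leaning 15 deg past upright. Over-centre spring: below about 1.1 rad it pulls the fork shut, beyond that it snaps it open and holds it. Lifting takes about 4 N at the crossbar.
- crossbar (a point): Middle of the fork's crossbar, a 10 mm round bar 70 mm long parallel to the hinge (stand y), 60 mm from the hinge line; folded, 30 mm above the table, 24 mm above the plate, at stand x = -8 mm. Fork side bars: 8 mm thick at y = +-35 mm, running 25 mm past the crossbar as prongs (62 mm clear between them).
- leaf_hinge (a point): Middle of the fork's hinge line, parallel to stand y: stand x = 52 mm, z = 30 mm, between lugs 40 mm tall at y = +-47 mm.
- cup: Steel cup, 68 mm across, 80 mm tall: a bystander, leave it alone. Origin at the centre of its underside (long tools: their middle).
- jar: Clear jar with a steel cap, 64 mm across, 100 mm tall: a bystander, leave it alone. Origin at the centre of its underside (long tools: their middle).
- spoon: Serving spoon lying on the table, 240 mm long, under 40 mm high: a bystander, leave it alone. Origin at the centre of its underside (long tools: their middle).
- bottle: White bottle, 68 mm across, 200 mm tall: a bystander, leave it alone. Origin at the centre of its underside (long tools: their middle).
- bowl: Steel bowl, 110 mm across, 50 mm tall: a bystander, leave it alone. Origin at the centre of its underside (long tools: their middle).
- spatula: Spatula lying on the table, 260 mm long, under 40 mm high: a bystander, leave it alone. Origin at the centre of its underside (long tools: their middle).
- tray: White divided meal tray, 160 x 110 mm, 35 mm tall: a bystander, leave it alone. Origin at the centre of its underside (long tools: their middle).
- dishcan: Short plain steel cylinder, 64 mm across, 55 mm tall: a bystander, leave it alone. Origin at the centre of its underside (long tools: their middle).
Things that resemble listed ones, but are neither listed nor needed, are in the scene too. What is shaped like the stand but turquoise is not meant.

How it is judged (in metres and radians):
On the way, in this order (a step that is already met when the one before it is completed fails the run):
1. the stand's fork has been swung up and over and is fully open (1.7 rad or more) while the pusher is still in the tube (value of joint leaf above 1.7 rad and distance of pusher from where it was at the start of the episode below 0.03 m), for 0.2 s.
2. the pusher is drawn wholly out of the feed tube: its foot end is past the mouth (x of pusher_foot in the frame of slicer above 0.003 m and value of joint leaf above 1.7 rad), for 0.1 s.
At the end, for the whole second after the job is handed in: Fork open (1.7 rad or more). Pusher at rest with its weight on the stand: foot centre at stand x -125 to -72 mm, within 20 mm of the centre line, at most 65 mm high; collar face beyond stand x = 40 mm, 95 to 135 mm high, within 22 mm of the centre line (value of joint leaf above 1.7 rad and x of pusher_foot in the frame of stand between -0.125 and -0.072 m and y of pusher_foot in the frame of stand between -0.02 and 0.02 m and z of pusher_foot in the frame of stand below 0.065 m and x of pusher_collar in the frame of stand above 0.04 m and z of pusher_collar in the frame of stand between 0.095 and 0.135 m and y of pusher_collar in the frame of stand between -0.022 and 0.022 m and contact force between pusher and stand above 0.3 N and linear speed of pusher below 0.02 m/s and angular speed of pusher below 0.1 rad/s); the robot touches nothing.
It fails at once if the pusher is forced in the tube (more than 35 N between pusher and slicer) (contact force between pusher and slicer above 35 N).
It fails at once if the robot strikes the slicer (more than 15 N) (contact force between any of the fingers, the arm and slicer above 15 N).
It fails at once if another object on the table is moved more than 30 mm (distance of any of cup, jar, spoon, bottle, bowl, spatula, tray, dishcan from where it was at the start of the episode above 0.03 m).
It also fails if it takes over 69 s, if anything falls off the work surface, if the arm or the gripper's body presses on something with over 40 N, if the wrist force passes 120 N, or if a joint passes its speed limit or range.

### The arm

A 7-joint arm with a two-finger parallel gripper is mounted at the origin on the work surface. World frame = base frame: x ahead of the robot, y to its left, z up, the work surface at z = 0. Lengths are in m, angles in degrees, forces in N, time in s.
With the tool pointing down it reaches from about 0.425 to 0.875 m from the base axis. Payload 8.4 kg.
Tool frame: the origin (TCP) lies at the very end of the fingers, on their centre line; the grasp point (between the pads) lies pinch_z behind it (pinch_z is the distance from the TCP to the grasp point, in m); z points along the fingers, y is the direction in which the jaws open and shut (so a half turn about z gives the same grasp; the last joint's range is limited). The gripper opens to 87 mm and grips with 3 to 60 N. Pads are 19 mm wide; open, the fingers measure 117 mm over their backs; the gripper's body (75 mm by 190 mm) begins 51 mm behind the grasp point.
Start: joints at [-72.949, 19.091, 2.286, 83.961, -0.768, 76.965, -3.352], TCP at [0.251, 0.599, 0.185] pointing down, gripper open.
Joint ranges: [-147.57, 147.57], [-21.85, 119.76], [-74.77, 79.35], [14.55, 137.4], [-85.83, 265.84], [4.83, 119.75], [-152.11, 152.11]. Speed limits (degrees/s): [127.2, 127.2, 159.86, 159.86, 180, 180, 180].

### API

Orientations are given as a 3x3 rotation matrix whose columns are the frame's x, y, z axes.
In Python, from station import * gives the robot as it stands. The module is installed in compiled form; this text tells all that it offers.
- The arm moves only by the tool servo_tool, never from a script. Its argument "steps" is a list of rows, each a list of 6 numbers: the shift along the world's x, y, z in mm, then the turn, a rotation vector about the world's x, y, z in rad. A call has 1 to 20 rows; each row shifts and turns the pose as measured when the row begins; what a row does not reach is not made up. A row lasts 1/12 s, in which the tool goes at most 41.7 mm and 7.16 degrees, less where a joint would pass 70% of its speed; a pose out of reach is approached as far as the arm can. A call is refused whole if a number of a shift passes 41.7 or a number of a turn 0.125, either way. A call with a gripper value outside its range is refused whole. "fingers" is the opening, from 0 (shut) to 1 (fully open), set as the call begins (left out, the last holds). The fingers move at their own pace and stop on an object; "newtons" is the grip in N (left out, the last holds). Time passes only in rows, so rows that do not move let the fingers close. It gives the time, the measured TCP pose, the force and the opening at its end, in the units of the state.
- read_state(): the state, without advancing time (a new reading comes with each control period).
- camera(name): name is "scene" or "top"; returns a dict with "img" (420x560x3 uint8, blue, green, red), "mtx" (3x3 intrinsics, pixels), "distortion" ([k1, k2, p1, p2, k3] as OpenCV has them; the pictures are not rectified), "world_from_camera" (4x4, takes a point from camera to world coordinates). Camera axes: x right, y down, z forward; pixel columns grow to the right and rows downward; lengths in m; the calibration is good to about 2 mm. A picture is of the moment at which its call begins. There is no depth.
- close_job(): hands the job in, once; it reports no verdict.
The state is a dict: "t": time; "q": joint angles; "dq": joint speeds; "joint_efforts": joint torques, N m; "ee_pos": TCP position; "orientation": TCP orientation; "ft_force": force on the tool from outside, world axes, zero at the start; "wrist_torque": the same for the moment, N m; "finger_gap": finger opening in m.
Only numpy, scipy, OpenCV 4.12 (cv2) and the standard library are available. Lean on these libraries where they do the work, as an engineer would, in place of code of your own. Each camera call takes 0.05 s, during which the arm holds its last target.

## Working session

There is one attempt and no reset: what is moved stays moved. The work goes in short steps, Python scripts to look and compute and a tool call to move; the robot and the scene stay as the last step left them, time stands still between calls to the robot, and variables do not carry over. Pictures are saved under pics/ and viewed, and the job is handed in when it is done.

Besides the shell and the picture viewer there is one more tool, called after "Call:" as a command line: name --pt "numbers of a row" for each row, then --argument value for the rest. servo_tool: Moves the arm, as the interface text tells. Its arguments: {"type":"object","properties":{"steps":{"type":"array"},"fingers":{"type":"number"},"newtons":{"type":"number"}},"required":["steps"]}

```bash
ls; mkdir -p pics; python3 - <<'E'
from station import *
import cv2
s=read_state()
print({k:s[k] for k in s})
for n in ["scene","top"]:
    c=camera(n); cv2.imwrite(f"pics/{n}0.png",c["img"]); print(n,c["mtx"],c["distortion"],c["world_from_camera"])
E
```

```text
pics
{'t': 0.0, 'q': array([-72.9502811 ,  19.13249892,   2.28262602,  84.01124443,
        -0.76792461,  76.96749232,  -3.35202988]), 'dq': array([ 0.05402746, -0.01725067, -0.06386022,  0.02812786,  0.04652274,
       -0.0478771 , -0.01809949]), 'joint_efforts': array([ 3.71841279e-04, -6.56357360e+01,  1.33568622e+00, -4.03799558e+01,
       -5.97137609e-02,  4.48669621e-02,  1.37258971e-04]), 'ee_pos': array([0.25098824, 0.59899306, 0.18454894]), 'orientation': array([[-9.22316739e-01,  3.86434376e-01, -5.54296047e-04],
       [ 3.86434760e-01,  9.22315388e-01, -1.58150818e-03],
       [-9.99133539e-05, -1.67285073e-03, -9.99998596e-01]]), 'ft_force': array([-0.50056416, -0.96635133,  0.87895506]), 'wrist_torque': array([0.01913118, 0.013549  , 0.01743279]), 'finger_gap': 0.08699106774335709}
scene [[427.35342032   0.         274.45784829]
 [  0.         427.35342032 204.77624485]
 [  0.           0.           1.        ]] [-0.05657777  0.          0.          0.          0.        ] [[ 0.79680364  0.37594936 -0.47303916  1.09591995]
 [ 0.60405089 -0.51510585  0.60810237 -0.83171541]
 [-0.01504954 -0.7702779  -0.63753076  0.913193  ]
 [ 0.          0.          0.          1.        ]]
top [[433.14446538   0.         285.69516325]
 [  0.         433.14446538 207.05748463]
 [  0.           0.           1.        ]] [-0.10601841  0.          0.          0.          0.        ] [[ 1.18257360e-02 -9.95142585e-01  9.77311984e-02  3.54290162e-01]
 [-9.99929952e-01 -1.18172981e-02  6.65202412e-04 -4.71555586e-02]
 [ 4.92947458e-04 -9.77322191e-02 -9.95212626e-01  1.43953463e+00]
 [ 0.00000000e+00  0.00000000e+00  0.00000000e+00  1.00000000e+00]]
```

View pics/scene0.png

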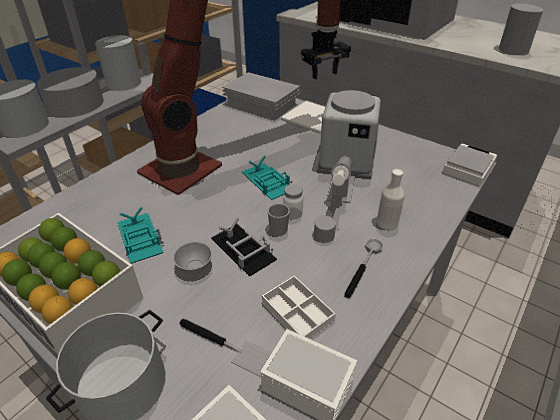

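View pics/top0.png

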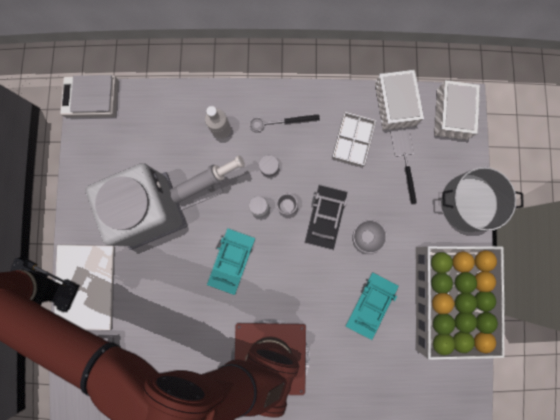

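The dark stand is at top (326,217) and scene (243,247). Two turquoise lookalikes, at top (232,260) and (372,305), aren't meant. The slicer is at top (135,205), with the pusher handle at (231,164). I'll enlarge both.

```bash
python3 - <<'E'
import cv2
t=cv2.imread("pics/top0.png"); s=cv2.imread("pics/scene0.png")
def crop(i,x0,y0,x1,y1,f,n): cv2.imwrite("pics/"+n,cv2.resize(i[y0:y1,x0:x1],None,fx=f,fy=f,interpolation=cv2.INTER_CUBIC))
crop(t,290,175,365,255,7,"c_top_stand.png")
crop(t,160,145,290,225,6,"c_top_push.png")
crop(s,200,205,290,285,7,"c_sc_stand.png")
crop(s,300,140,400,250,5,"c_sc_push.png")
E
```

```text
(no output)
```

View pics/c_top_stand.png

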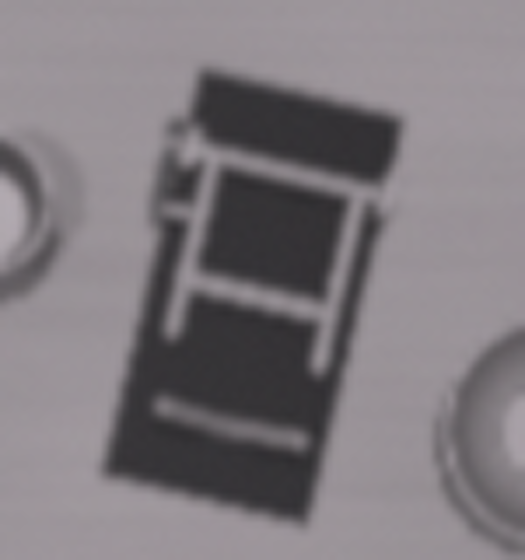

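View pics/c_top_push.png

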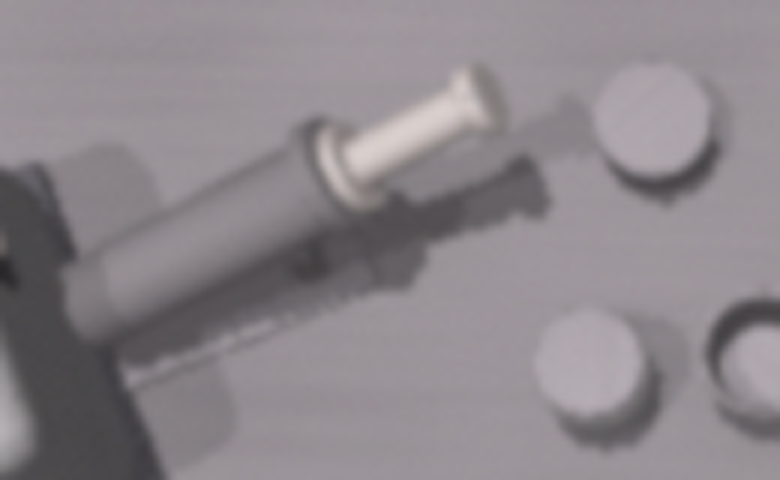

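View pics/c_sc_stand.png

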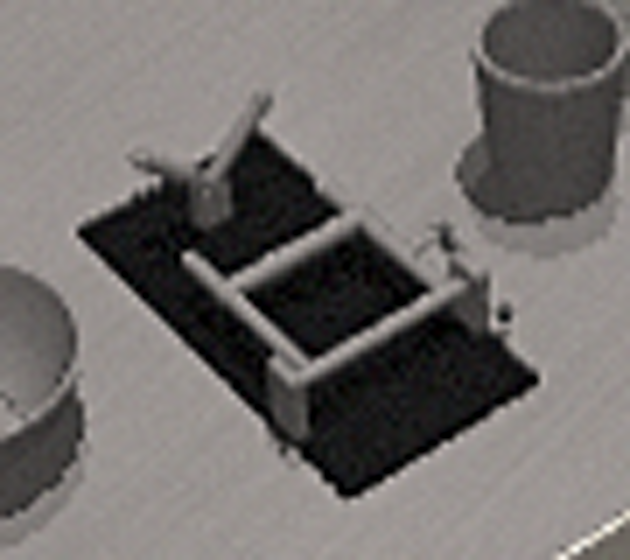

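View pics/c_sc_push.png

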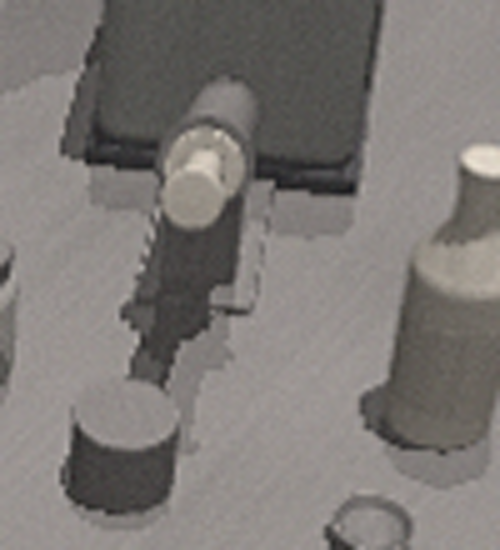

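```bash
cat > h.py <<'E'
import numpy as np, cv2, json
from scipy.optimize import least_squares
from station import *
_c={}
def cal(n):
    if n not in _c:_c[n]=camera(n)
    return _c[n]
def proj(n,P):
    c=cal(n); T=np.linalg.inv(c["world_from_camera"])
    return cv2.projectPoints(np.asarray(P,float).reshape(-1,1,3),cv2.Rodrigues(T[:3,:3])[0],T[:3,3],c["mtx"],np.array(c["distortion"]))[0].reshape(-1,2)
def uncrop(p,x0,y0,f): return (np.asarray(p,float)+.5)/f-.5+np.array([x0,y0])
def place(pose,P):
    x,y,a=pose; P=np.asarray(P,float).reshape(-1,3)
    return np.c_[x+np.cos(a)*P[:,0]-np.sin(a)*P[:,1], y+np.sin(a)*P[:,0]+np.cos(a)*P[:,1],P[:,2]]
def fit(obs,x0):
    f=lambda p: np.concatenate([(proj(n,place(p,P))-uv).ravel() for n,P,uv in obs])
    r=least_squares(f,x0,x_scale=[.01,.01,.05]); return r.x,f(r.x).reshape(-1,2)
def crop(img,x0,y0,x1,y1,f,n): cv2.imwrite("pics/"+n,cv2.resize(img[y0:y1,x0:x1],None,fx=f,fy=f,interpolation=cv2.INTER_CUBIC))
def snap(sfx):
    for n in ["scene","top"]:
        c=camera(n);_c[n]=c;cv2.imwrite(f"pics/{n}{sfx}.png",c["img"])
E
python3 - <<'E'
from h import *
np.set_printoptions(precision=4,suppress=True)
t=lambda p:uncrop(p,290,175,7); s=lambda p:uncrop(p,200,205,7)
# corners stand: +x+y, +x-y, -x-y, -x+y
P=np.array([[95,50,6],[95,-50,6],[-105,-50,6],[-105,50,6]])/1e3
obs=[("top",P,t([[203,70],[402,118],[305,522],[105,474]])),
("scene",P[[0,1,2]],s([[538,378],[350,497],[78,232]]))]
for o in (obs[:1],obs[1:],obs):
    p,r=fit(o,[.35,-.14,0]); print(p,np.degrees(p[2]));print(r.ravel())
# check fork/V
Q=np.array([[-8,0,30],[52,0,30],[-33,35,30],[-33,-35,30],[-70,32,59],[-70,-32,59]])/1e3
print("top crop",(proj("top",place(p,Q))-[290,175]+.5)*7-.5)
print("scene crop",(proj("scene",place(p,Q))-[200,205]+.5)*7-.5)
a=.384
S=lambda d:[d*np.cos(a),0,.130+d*np.sin(a)]
tp=lambda p:uncrop(p,160,145,6); sp=lambda p:uncrop(p,300,140,5)
obs=[("top",[S(.09),S(.008)],tp([[487,98],[353,166]])),("scene",[S(.09),S(.008)],sp([[193,200],[205,165]]))]
for o in (obs[:1],obs[1:],obs):
    q,r=fit(o,[.4,.1,-1.3]); print(q,np.degrees(q[2]));print(r.ravel())
json.dump(dict(stand=list(p),slicer=list(q)),open("poses.json","w"))
E
```

```text
[ 0.4694 -0.1812 -0.2315] -13.262286150063563
[-0.2749 -0.4254  0.3145 -0.119   0.3966  0.4693 -0.4323  0.0568]
[ 0.4725 -0.1832 -0.2354] -13.486452653346268
[ 0.6318  0.0896 -0.2099  0.0843 -0.4411 -0.2937]
[ 0.4706 -0.1819 -0.2328] -13.337706209755535
[-0.0479 -0.7593  0.5297 -0.4157  0.5397  0.1452 -0.2778 -0.3054  0.4125
 -0.5269 -0.3387 -0.5288 -0.6488 -0.7252]
top crop [[258.8422 294.6456]
 [288.6508 170.7197]
 [173.3919 328.4517]
 [319.2151 364.6901]
 [164.8089 404.6431]
 [301.2329 438.5526]]
scene crop [[292.5855 254.4996]
 [379.0499 333.0111]
 [323.9753 186.6406]
 [190.3392 260.463 ]
 [263.5593  96.0678]
 [140.4353 161.1271]]
[ 0.5847  0.1675 -1.1759] -67.37393376025987
[-0.151   0.0599  0.1548 -0.0602]
[ 0.5874  0.1659 -1.163 ] -66.63691008918866
[ 0.0588 -0.4506 -0.0624  0.4875]
[ 0.5857  0.1673 -1.1687] -66.96365766927475
[-0.145  -0.4633  0.227  -0.4119 -0.3487 -0.9062 -0.312   0.0837]
```

```bash
python3 - <<'E'
import station; print([n for n in dir(station) if not n.startswith('__')]); print(getattr(station,'pinch_z',None))
from h import *
np.set_printoptions(precision=3,suppress=True)
c=cal("top");T=c["world_from_camera"]
def ray(n,uv,z):
    c=cal(n);T=c["world_from_camera"];d=cv2.undistortPoints(np.array([[uv]],float),c["mtx"],np.array(c["distortion"]))[0,0]
    d=T[:3,:3]@np.r_[d,1];return T[:3,3]+d*(z-T[2,3])/d[2]
J=json.load(open("poses.json"))
for nm,uv,z in [("cup",(287,204),.08),("jar",(258.5,206),.1),("dishcan",(269,165),.055),("bottle",(212,112),.2),("bowl",(370,236),.05),("tealstand",(232,260),.03)]:
    w=ray("top",uv,z)
    out=[w[:2]]
    for k in("stand","slicer"):
        x,y,a=J[k];d=w[:2]-[x,y];out.append(np.array([np.cos(a)*d[0]+np.sin(a)*d[1],-np.sin(a)*d[0]+np.cos(a)*d[1]]))
    print(nm,*out)
E
```

```text
['IKError', 'camera', 'close_job', 'pinch_z', 'read_state']
0.0187
cup [ 0.498 -0.05 ] [-0.004  0.134] [ 0.166 -0.166]
jar [0.488 0.038] [-0.034  0.218] [ 0.081 -0.14 ]
dishcan [0.627 0.01 ] [0.108 0.222] [ 0.161 -0.024]
bottle [0.756 0.175] [0.196 0.414] [0.059 0.16 ]
bowl [ 0.4   -0.319] [-0.037 -0.149] [ 0.375 -0.361]
tealstand [0.318 0.126] [-0.219  0.264] [-0.066 -0.262]
```

Call:
servo_tool --pt "0 0 38 0 0 0" --pt "0 0 38 0 0 0" --pt "0 0 38 0 0 0" --pt "0 0 38 0 0 0" --pt "22 -40 0 0 0 -0.088" --pt "22 -40 0 0 0 -0.088" --pt "22 -40 0 0 0 -0.088" --pt "22 -40 0 0 0 -0.088" --pt "22 -40 0 0 0 -0.088" --pt "22 -40 0 0 0 -0.088" --pt "22 -40 0 0 0 -0.088" --pt "22 -40 0 0 0 -0.088" --pt "4 -40 0 0 0 -0.088" --pt "4 -40 0 0 0 -0.088" --pt "4 -40 0 0 0 -0.088" --pt "4 -40 0 0 0 -0.088" --pt "4 -40 0 0 0 -0.088" --pt "4 -40 0 0 0 -0.088" --pt "4 -40 0 0 0 -0.088" --pt "4 -40 0 0 0 -0.088" --fingers 0.5 --newtons 25

```text
t: 1.92
ee_pos: [0.4381, -0.0285, 0.3397]
orientation: [[0.282, 0.96, 0.001], [0.959, -0.282, 0.01], [0.01, -0.002, -1.0]]
ft_force: [1.1, 0.3, 0.6]
finger_gap: 0.0435
```

```bash
cat >> h.py <<'E'
def err(target,Rt,label=""):
    s=read_state(); d=(np.array(target)-s["ee_pos"])*1e3
    from scipy.spatial.transform import Rotation as R
    rv=R.from_matrix(np.array(Rt)@s["orientation"].T).as_rotvec()
    print(label,"t",round(s["t"],2),"pos",s["ee_pos"].round(4),"dmm",d.round(1),"drot",rv.round(4),"F",s["ft_force"].round(1),"gap",round(s["finger_gap"]*1e3,1),"q",s["q"].round(0))
J=json.load(open("poses.json"))
def down(az):  # tool pointing down with y axis at azimuth az
    y=np.array([np.cos(az),np.sin(az),0]);z=np.array([0,0,-1.]);return np.c_[np.cross(y,z),y,z]
E
python3 - <<'E'
from h import *
p=J["stand"]; err(place(p,[[-.008,0,.014]])[0],down(p[2]))
print(read_state()["orientation"])
E
```

```text
t 1.92 pos [ 0.4381 -0.0285  0.3397] dmm [  24.7 -151.5 -325.7] drot [-0.0104  0.0007  0.0527] F [1.1 0.3 0.6] gap 43.5 q [-41. -12.  33.  97.   6.  93. -25.]
[[ 2.81651260e-01  9.59516376e-01  9.44861186e-04]
 [ 9.59462086e-01 -2.81645571e-01  1.04056809e-02]
 [ 1.02505372e-02 -2.02421465e-03 -9.99945413e-01]]
```

Call:
servo_tool --pt "6 -38 0 0 0 0.013" --pt "6 -38 0 0 0 0.013" --pt "6 -38 0 0 0 0.013" --pt "6 -38 -30 -0.01 0 0.013" --pt "0 0 -38 0 0 0" --pt "0 0 -38 0 0 0" --pt "0 0 -38 0 0 0" --pt "0 0 -38 0 0 0" --pt "0 0 -38 0 0 0" --pt "0 0 -30 0 0 0" --pt "0 0 0 0 0 0"

```text
t: 2.83
ee_pos: [0.4567, -0.1957, 0.0899]
orientation: [[0.256, 0.967, 0.016], [0.967, -0.256, 0.001], [0.006, 0.016, -1.0]]
ft_force: [-0.8, 1.8, -0.9]
finger_gap: 0.0438
```

```bash
python3 - <<'E'
from h import *
p=J["stand"]; err(place(p,[[-.008,0,.014]])[0],down(p[2]))
snap("1")
crop(cal("top")["img"],270,165,390,255,6,"c1t.png"); crop(cal("scene")["img"],190,170,310,290,5,"c1s.png")
E
```

```text
t 2.83 pos [ 0.4567 -0.1957  0.0899] dmm [  6.1  15.7 -75.9] drot [-0.0016  0.0165  0.0257] F [-0.8  1.8 -0.9] gap 43.8 q [-32.   6.  54. 115.  -6.  61.  10.]
```

View pics/c1s.png

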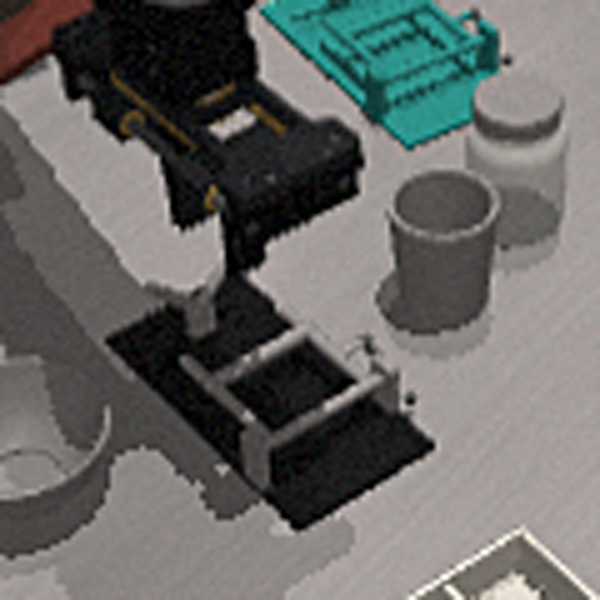

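View pics/c1t.png

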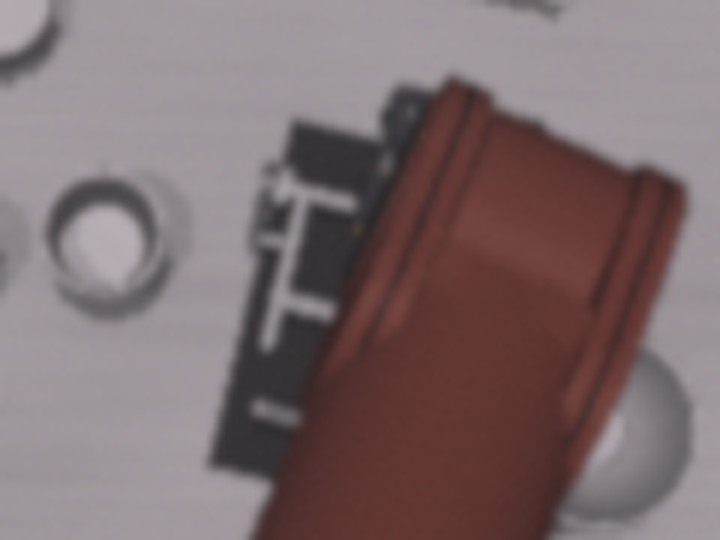

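Call:
servo_tool --pt "3 9 0 0 0.008 0.013" --pt "3 7 0 0 0.008 0.012" --pt "0 0 -20 0 0 0" --pt "0 0 -15 0 0 0" --pt "0 0 0 0 0 0"

```text
t: 3.35
ee_pos: [0.476, -0.1777, 0.0696]
orientation: [[0.223, 0.975, 0.02], [0.975, -0.223, 0.002], [0.007, 0.019, -1.0]]
ft_force: [-0.6, 1.2, -0.0]
finger_gap: 0.0439
```

```bash
python3 - <<'E'
from h import *
p=J["stand"]; err(place(p,[[-.008,0,.014]])[0],down(p[2]))
snap("2")
crop(cal("scene")["img"],190,170,310,290,5,"c2s.png")
E
```

```text
t 3.35 pos [ 0.476  -0.1777  0.0696] dmm [-13.2  -2.3 -55.6] drot [-0.0021  0.0204 -0.0075] F [-0.6  1.2 -0. ] gap 43.9 q [-32.  10.  53. 115.  -9.  59.  12.]
```

View pics/c2s.png

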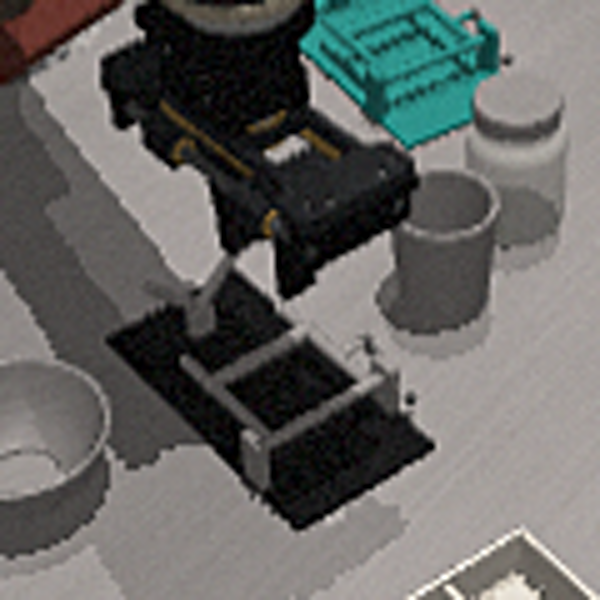

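Call:
servo_tool --pt "-6 -1 0 0 0.007 0" --pt "-6 -1 0 0 0.007 0" --pt "0 0 0 0 0 0" --pt "0 0 0 0 0 0"

```text
t: 3.78
ee_pos: [0.4658, -0.181, 0.0755]
orientation: [[0.224, 0.975, 0.011], [0.975, -0.224, 0.002], [0.005, 0.011, -1.0]]
ft_force: [-0.6, -0.4, -0.4]
finger_gap: 0.0438
```

```bash
python3 - <<'E'
from h import *
p=J["stand"]; err(place(p,[[-.008,0,.014]])[0],down(p[2]))
s=read_state();e=s["ee_pos"];R=s["orientation"]
for n,x0,y0 in(("scene",190,170),):
  print((proj(n,[e,e+.022*R[:,1],e-.022*R[:,1]])-[x0,y0]+.5)*5)
snap("3")
crop(cal("scene")["img"],190,170,310,290,5,"c3s.png")
E
```

```text
t 3.78 pos [ 0.4658 -0.181   0.0755] dmm [ -3.1   1.  -61.5] drot [-0.002   0.0114 -0.0071] F [-0.6 -0.4 -0.4] gap 43.8 q [-32.   8.  53. 115.  -8.  60.  11.]
[[257.14533914 303.74262568]
 [280.11294546 323.45361312]
 [234.67459961 284.45208168]]
```

View pics/c3s.png

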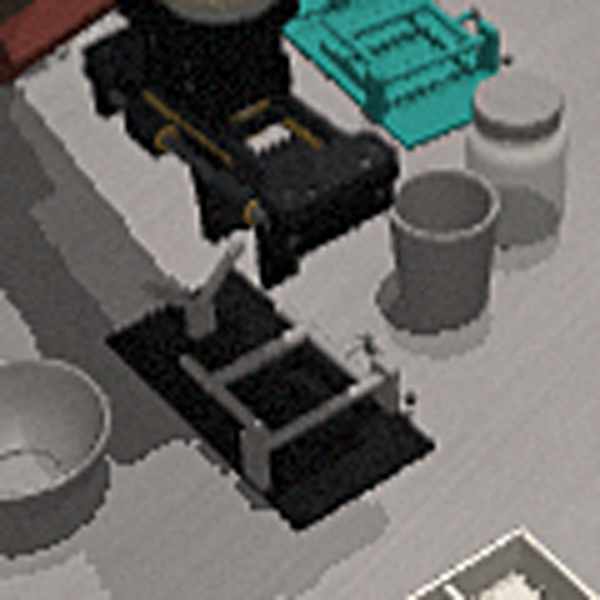

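```bash
python3 - <<'E'
from h import *
c=camera("scene");im=c["img"]
im=(np.clip(im/90.,0,1)**.5*255).astype(np.uint8)
crop(im,220,205,275,260,10,"c3g.png")
s=read_state();e=s["ee_pos"];R=s["orientation"];print(e)
print((proj("scene",[e,e+.022*R[:,1],e-.022*R[:,1],e+.037*R[:,1],e-.037*R[:,1]])-[220,205]+.5)*10)
E
```

```text
[ 0.46569933 -0.18092005  0.07483382]
[[214.26947707 258.71682482]
 [260.19468707 298.17317317]
 [169.33655368 220.1010089 ]
 [292.09158445 325.56990476]
 [139.25450698 194.24155944]]
```

View pics/c3g.png

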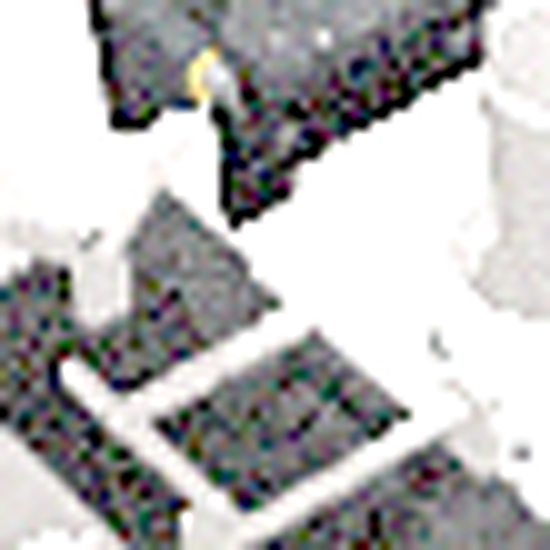

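```bash
python3 - <<'E'
from h import *
i=cv2.imread("pics/scene0.png")
crop(i,290,20,370,100,7,"c0g.png")
e=np.array([0.25098824, 0.59899306, 0.18454894]);y=np.array([.3864,.9223,-.0017])
print((proj("scene",[e,e+.0435*y,e-.0435*y,e+[0,0,.07]])-[290,20]+.5)*7)
E
```

```text
[[241.18267661 450.46192651]
 [301.67843111 434.55761088]
 [179.45126448 466.73086836]
 [247.98458342 334.49621656]]
```

View pics/c0g.png

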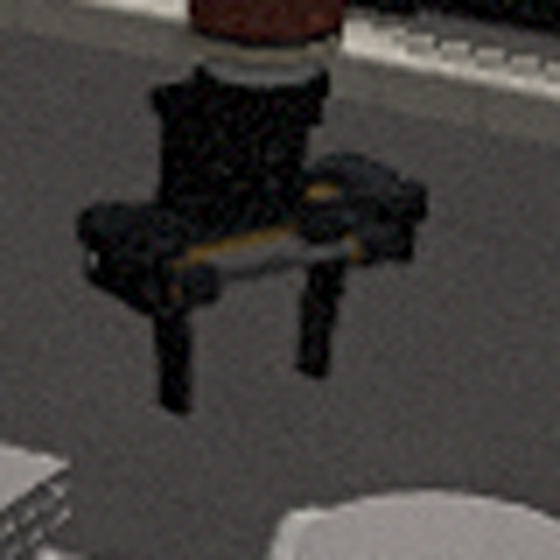

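```bash
python3 - <<'E'
from h import *
i=cv2.imread("pics/top0.png")
crop(i,0,250,110,330,7,"c0gt.png")
e=np.array([0.25098824, 0.59899306, 0.18454894]);y=np.array([.3864,.9223,-.0017])
print((proj("top",[e,e+.0435*y,e-.0435*y,e+[0,0,.07],e+[0,0,.07]+.095*y,e+[0,0,.07]-.095*y])-[0,250]+.5)*7)
E
```

```text
[[469.28410726 218.60940177]
 [382.24348596 175.72242634]
 [557.53674228 261.73656781]
 [384.25750154 230.12536149]
 [187.43772093 131.32742986]
 [587.85919274 330.27814298]]
```

View pics/c0gt.png

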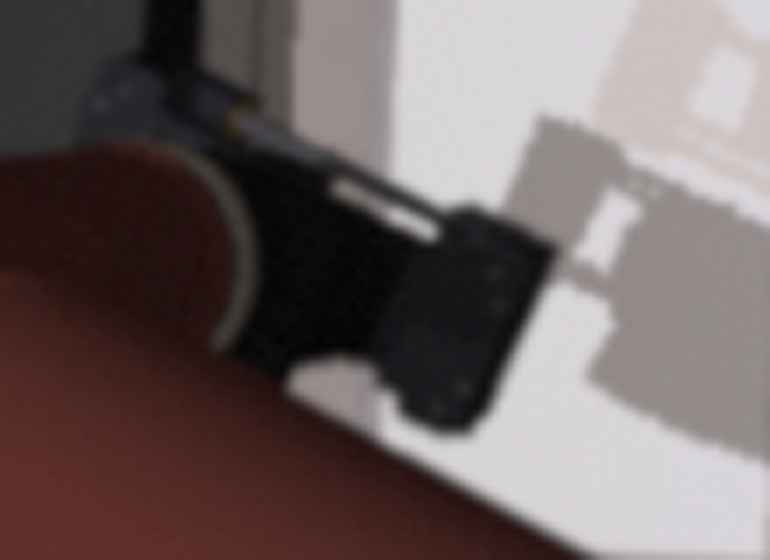

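```bash
python3 - <<'E'
from h import *
np.set_printoptions(precision=0,suppress=True)
s=read_state();e=s["ee_pos"];R=s["orientation"]
for d in(0,.02,.03,.04):
    b=e+[0,0,d]
    # finger boxes corners: outer/inner, +-x 9.5
    P=[b+sy*a*R[:,1]+sx*.0095*R[:,0] for sy in(1,-1) for a in(.022,.037) for sx in(1,-1)]
    print(d,((proj("scene",P)-[220,205]+.5)*10).tolist())
E
```

```text
0 [[286.4842575461722, 283.45403369146453], [233.12129012607926, 313.75554352907585], [318.45746376229414, 310.647606828571], [264.931312387223, 341.38320003129337], [195.39486784309105, 205.95123457999563], [142.52158269971403, 235.03244674002332], [165.2317117111869, 180.27723906204074], [112.52868627459918, 208.95973030972783]]
0.02 [[282.6199902541674, 231.92041195624512], [228.65321101189807, 262.1607965975582], [314.9045170065196, 259.0187745634631], [260.7702329930163, 289.6970446800151], [190.67542302348102, 154.718374200896], [137.2112882916781, 183.72847902360576], [160.23946475870133, 129.15362512631646], [106.95008748676003, 157.76197537680616]]
0.03 [[280.658566285457, 205.73891146597987], [226.38509250401142, 235.9445767884185], [313.10080731200856, 232.7852077515476], [258.657608479339, 263.43061230897945], [188.28103263198017, 128.7001326886275], [134.5168631659476, 157.67066954193183], [157.70704397501362, 103.19432316084658], [104.11994243066971, 131.76163807830562]]
0.04 [[278.6772535467071, 179.27544037618247], [224.09383075553507, 209.44350510565073], [311.27859896104553, 206.26658085356326], [256.52318969852956, 236.87620414954495], [185.86311788417902, 102.40883094928904], [131.79578196307602, 131.33702164269266], [155.14999860808814, 76.96494467256457], [101.26208336321838, 105.48848169482085]]
```

Call:
servo_tool --pt "-2 1 -8 0 0.005 -0.005" --pt "-1 0 -8 0 0.004 0" --pt "0 0 -8 0 0 0" --pt "0 0 -8 0 0 0" --pt "0 0 -8 0 0 0" --pt "0 0 -4 0 0 0" --pt "0 0 0 0 0 0"

```text
t: 4.77
ee_pos: [0.461, -0.1796, 0.0244]
orientation: [[0.229, 0.973, -0.003], [0.973, -0.229, 0.001], [0.0, -0.003, -1.0]]
ft_force: [0.4, -0.4, -0.4]
finger_gap: 0.0435
```

```bash
python3 - <<'E'
from h import *
p=J["stand"]; err(place(p,[[-.008,0,.014]])[0],down(p[2]))
c=camera("scene");im=c["img"]
im=(np.clip(im/120.,0,1)**.6*255).astype(np.uint8)
crop(im,210,195,280,265,8,"c4g.png")
E
```

```text
t 4.77 pos [ 0.461  -0.1796  0.0244] dmm [  1.8  -0.4 -10.4] drot [-0.001  -0.0025 -0.0018] F [ 0.4 -0.4 -0.4] gap 43.5 q [-30.  14.  52. 117. -13.  55.  15.]
```

View pics/c4g.png

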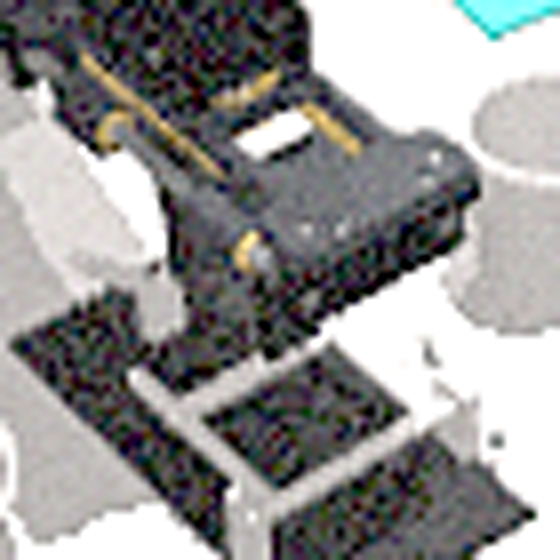

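Call:
servo_tool --pt "1 0 -6 0 0 0" --pt "1 0 -4 0 0 0" --pt "0 0 0 0 0 0"

```text
t: 5.07
ee_pos: [0.4638, -0.1799, 0.0143]
orientation: [[0.229, 0.973, -0.001], [0.973, -0.229, 0.001], [0.001, -0.002, -1.0]]
ft_force: [0.2, -0.7, -0.1]
finger_gap: 0.0436
```

```bash
python3 - <<'E'
from h import *
p=J["stand"]; err(place(p,[[-.008,0,.014]])[0],down(p[2]))
c=camera("scene");im=c["img"]
im=(np.clip(im/120.,0,1)**.6*255).astype(np.uint8)
crop(im,210,195,280,265,8,"c5g.png")
s=read_state();e=s["ee_pos"];R=s["orientation"]
for d in(0,.03,.04):
    b=e+[0,0,d]
    P=[b+sy*a*R[:,1]+sx*.0095*R[:,0] for sy in(1,-1) for a in(.022,.037) for sx in(1,-1)]
    print(d,((proj("scene",P)-[210,195]+.5)*8).round().tolist())
E
```

```text
t 5.07 pos [ 0.4638 -0.1799  0.0143] dmm [-1.1 -0.1 -0.3] drot [-0.0009 -0.0013 -0.0017] F [ 0.2 -0.7 -0.1] gap 43.6 q [-29.  15.  51. 118. -15.  54.  17.]
0 [[316.0, 423.0], [275.0, 447.0], [341.0, 445.0], [299.0, 469.0], [246.0, 359.0], [205.0, 382.0], [222.0, 338.0], [181.0, 361.0]]
0.03 [[312.0, 364.0], [269.0, 388.0], [337.0, 387.0], [294.0, 411.0], [240.0, 301.0], [199.0, 324.0], [217.0, 280.0], [175.0, 303.0]]
0.04 [[310.0, 345.0], [268.0, 368.0], [335.0, 367.0], [293.0, 391.0], [238.0, 281.0], [196.0, 304.0], [215.0, 260.0], [173.0, 283.0]]
```

View pics/c5g.png

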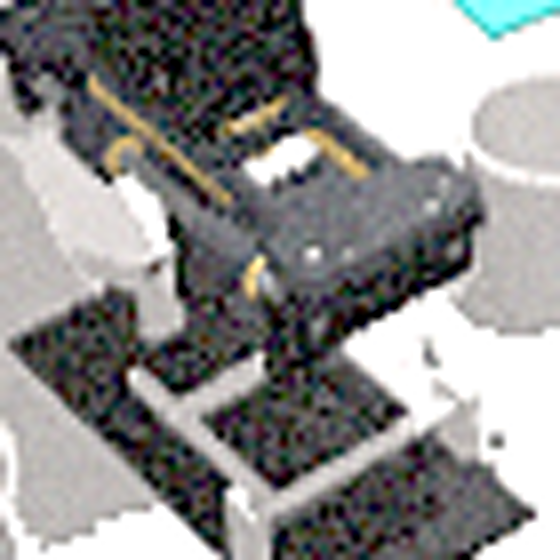

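Call:
servo_tool --pt "-1 0 0 0 0 0" --pt "0 0 0 0 0 0" --pt "0 0 0 0 0 0" --pt "0 0 0 0 0 0" --pt "0 0 0 0 0 0" --pt "0 0 0 0 0 0" --fingers 0 --newtons 25

```text
t: 5.67
ee_pos: [0.4635, -0.1801, 0.0159]
orientation: [[0.229, 0.973, 0.001], [0.973, -0.229, 0.001], [0.001, 0.001, -1.0]]
ft_force: [-0.9, -0.7, 0.2]
finger_gap: 0.0116
```

Call:
servo_tool --pt "0 0 0 0 0 0" --pt "0 0 0 0 0 0" --pt "0 0 0 0 0 0"

```text
t: 5.92
ee_pos: [0.4636, -0.1801, 0.016]
orientation: [[0.229, 0.973, 0.001], [0.973, -0.229, 0.001], [0.001, 0.001, -1.0]]
ft_force: [0.4, 0.3, 0.3]
finger_gap: 0.0013
```

```bash
python3 - <<'E'
from h import *
c=camera("scene");im=c["img"]
im=(np.clip(im/120.,0,1)**.6*255).astype(np.uint8)
crop(im,210,195,280,265,8,"c6g.png")
s=read_state();e=s["ee_pos"];R=s["orientation"]
for d in(0,.03,.04):
    b=e+[0,0,d]
    P=[b+sy*a*R[:,1]+sx*.0095*R[:,0] for sy in(1,-1) for a in(.0,.015) for sx in(1,-1)]
    print(d,((proj("scene",P)-[210,195]+.5)*8).round().tolist())
E
```

```text
0 [[280.0, 388.0], [238.0, 411.0], [304.0, 410.0], [262.0, 434.0], [280.0, 388.0], [238.0, 411.0], [256.0, 366.0], [215.0, 390.0]]
0.03 [[275.0, 330.0], [233.0, 353.0], [299.0, 351.0], [257.0, 375.0], [275.0, 330.0], [233.0, 353.0], [251.0, 308.0], [209.0, 331.0]]
0.04 [[273.0, 310.0], [231.0, 333.0], [298.0, 331.0], [255.0, 355.0], [273.0, 310.0], [231.0, 333.0], [249.0, 288.0], [207.0, 312.0]]
```

View pics/c6g.png

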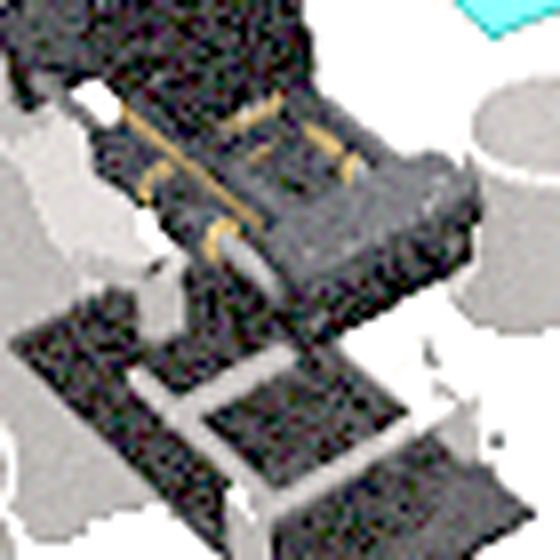

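Call:
servo_tool --pt "0 0 -3 0 0 0" --pt "0 0 -3 0 0 0" --pt "0 0 0 0 0 0"

```text
t: 6.27
ee_pos: [0.4637, -0.18, 0.0094]
orientation: [[0.229, 0.973, 0.001], [0.973, -0.229, 0.001], [0.002, 0.001, -1.0]]
ft_force: [0.8, 0.4, 0.3]
finger_gap: 0.0006
```

Call:
servo_tool --pt "0 0 -3 0 0 0" --pt "0 0 0 0 0 0"

```text
t: 6.43
ee_pos: [0.4636, -0.18, 0.0058]
orientation: [[0.229, 0.973, 0.001], [0.973, -0.229, 0.001], [0.001, 0.001, -1.0]]
ft_force: [-0.3, -0.0, 0.8]
finger_gap: 0.0006
```

Call:
servo_tool --pt "0 0 -3 0 0 0" --pt "0 0 0 0 0 0"

```text
t: 6.6
ee_pos: [0.4634, -0.18, 0.0024]
orientation: [[0.229, 0.973, 0.001], [0.973, -0.229, 0.001], [0.001, 0.0, -1.0]]
ft_force: [-1.0, -0.1, 0.4]
finger_gap: 0.0007
```

Call:
servo_tool --pt "0 0 -2 0 0 0" --pt "0 0 0 0 0 0"

```text
t: 6.77
ee_pos: [0.4633, -0.18, 0.0]
orientation: [[0.229, 0.973, 0.0], [0.973, -0.229, 0.001], [0.001, 0.0, -1.0]]
ft_force: [-0.1, 0.6, -0.3]
finger_gap: 0.0004
```

Call:
servo_tool --pt "0 0 -2 0 0 0" --pt "0 0 0 0 0 0"

```text
t: 6.93
ee_pos: [0.4636, -0.1802, -0.0018]
orientation: [[0.229, 0.973, 0.001], [0.973, -0.229, 0.001], [0.001, 0.001, -1.0]]
ft_force: [-2.1, -0.2, 2.2]
finger_gap: 0.0003
```

Call:
servo_tool --pt "0 0 -2 0 0 0" --pt "0 0 0 0 0 0"

```text
t: 7.1
ee_pos: [0.4637, -0.1802, -0.002]
orientation: [[0.23, 0.973, 0.0], [0.973, -0.23, 0.003], [0.003, -0.001, -1.0]]
ft_force: [-4.7, 2.8, 10.1]
finger_gap: 0.0007
```

```bash
python3 - <<'E'
from h import *
c=camera("scene");im=c["img"]
im=(np.clip(im/120.,0,1)**.6*255).astype(np.uint8)
crop(im,210,195,280,265,8,"c7g.png")
s=read_state();e=s["ee_pos"];print(e,s["ft_force"])
E
```

```text
[ 0.46364463 -0.18014577 -0.00214186] [-5.31022733  2.03909223 13.52339681]
```

View pics/c7g.png

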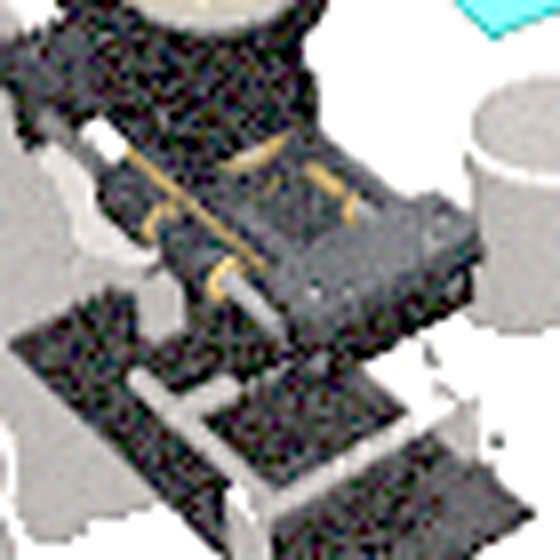

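Call:
servo_tool --pt "0 0 10 0 0 0" --pt "0 0 10 0 0 0" --pt "0 0 0 0 0 0" --pt "0 0 0 0 0 0" --pt "0 0 0 0 0 0" --fingers 0.5

```text
t: 7.57
ee_pos: [0.4643, -0.1804, 0.0203]
orientation: [[0.23, 0.973, 0.002], [0.973, -0.23, 0.003], [0.004, 0.001, -1.0]]
ft_force: [-0.3, 0.2, 0.5]
finger_gap: 0.026
```

Call:
servo_tool --pt "0 0 -8 0 0 0" --pt "0 0 -8 0 0 0" --pt "0 0 -8 0 0 0" --pt "0 0 -8 0 0 0" --pt "0 0 0 0 0 0"

```text
t: 7.98
ee_pos: [0.4636, -0.1796, -0.0162]
orientation: [[0.229, 0.973, 0.001], [0.973, -0.229, 0.004], [0.004, 0.0, -1.0]]
ft_force: [-0.8, 0.6, 0.4]
finger_gap: 0.043
```

Correcting for the 36 mm tip offset, I'll go a bit lower and close.

Call:
servo_tool --pt "0 0 -5 0 0 0" --pt "0 0 0 0 0 0" --pt "0 0 0 0 0 0" --pt "0 0 0 0 0 0" --pt "0 0 0 0 0 0" --pt "0 0 0 0 0 0" --pt "0 0 0 0 0 0" --pt "0 0 0 0 0 0" --pt "0 0 0 0 0 0" --fingers 0 --newtons 25

```text
t: 8.73
ee_pos: [0.4631, -0.1804, -0.0226]
orientation: [[0.23, 0.973, -0.0], [0.973, -0.23, 0.002], [0.002, -0.001, -1.0]]
ft_force: [1.4, -1.8, -3.9]
finger_gap: 0.0089
```

```bash
python3 - <<'E'
import numpy as np
th=np.r_[np.arange(0,1.9,.15)]
h=np.array([.973,-.23])
x=-60*np.cos(th);z=60*np.sin(th)
for i in range(1,len(th)):
    d=x[i]-x[i-1];print(round(th[i],2),(h*d).round(1),round(z[i]-z[i-1],1),"abs",(h*(x[i]+60)).round(1),round(z[i],1))
E
```

```text
0.15 [ 0.7 -0.2] 9.0 abs [ 0.7 -0.2] 9.0
0.3 [ 2.  -0.5] 8.8 abs [ 2.6 -0.6] 17.7
0.45 [ 3.2 -0.8] 8.4 abs [ 5.8 -1.4] 26.1
0.6 [ 4.4 -1. ] 7.8 abs [10.2 -2.4] 33.9
0.75 [ 5.5 -1.3] 7.0 abs [15.7 -3.7] 40.9
0.9 [ 6.4 -1.5] 6.1 abs [22.1 -5.2] 47.0
1.05 [ 7.2 -1.7] 5.0 abs [29.3 -6.9] 52.0
1.2 [ 7.9 -1.9] 3.9 abs [37.2 -8.8] 55.9
1.35 [ 8.4 -2. ] 2.6 abs [ 45.6 -10.8] 58.5
1.5 [ 8.7 -2. ] 1.3 abs [ 54.3 -12.8] 59.8
1.65 [ 8.7 -2.1] -0.0 abs [ 63.  -14.9] 59.8
1.8 [ 8.6 -2. ] -1.4 abs [ 71.6 -16.9] 58.4
```

Call:
servo_tool --pt "0.7 -0.2 9 0 0 0" --pt "2 -0.5 8.8 0 0 0" --pt "3.2 -0.8 8.4 0 0 0" --pt "4.4 -1 7.8 0 0 0" --pt "0 0 0 0 0 0"

```text
t: 9.15
ee_pos: [0.4733, -0.1829, 0.014]
orientation: [[0.23, 0.973, -0.002], [0.973, -0.23, 0.003], [0.002, -0.002, -1.0]]
ft_force: [1.9, -1.5, -5.9]
finger_gap: 0.009
```

Call:
servo_tool --pt "5.5 -1.3 5.5 0 0 0" --pt "6.4 -1.5 5.5 0 0 0" --pt "7.2 -1.7 4.6 0 0 0" --pt "7.9 -1.9 3.5 0 0 0" --pt "0 0 0 0 0 0"

```text
t: 9.57
ee_pos: [0.4929, -0.1875, 0.034]
orientation: [[0.231, 0.973, -0.019], [0.973, -0.231, 0.011], [0.006, -0.021, -1.0]]
ft_force: [4.7, -2.2, -10.8]
finger_gap: 0.0093
```

Call:
servo_tool --pt "8 -1.9 0 0 0 0" --pt "8.4 -2 1 0 0 0" --pt "8.7 -2 0.5 0 0 0" --pt "8.7 -2.1 0 0 0 0" --pt "0 0 0 0 0 0"

```text
t: 9.98
ee_pos: [0.527, -0.1958, 0.0391]
orientation: [[0.232, 0.973, -0.022], [0.973, -0.231, 0.015], [0.01, -0.025, -1.0]]
ft_force: [0.8, 0.8, -0.1]
finger_gap: 0.0092
```

```bash
python3 - <<'E'
from h import *
c=camera("scene");im=c["img"]
im=(np.clip(im/150.,0,1)**.6*255).astype(np.uint8)
crop(im,200,165,290,255,7,"c8g.png")
s=read_state();e=s["ee_pos"];print(e,s["ft_force"],s["q"].round())
E
```

```text
[ 0.52652037 -0.19570392  0.03912597] [0.992767   0.91567067 2.18769834] [-24.  23.  49. 106. -20.  61.  20.]
```

View pics/c8g.png

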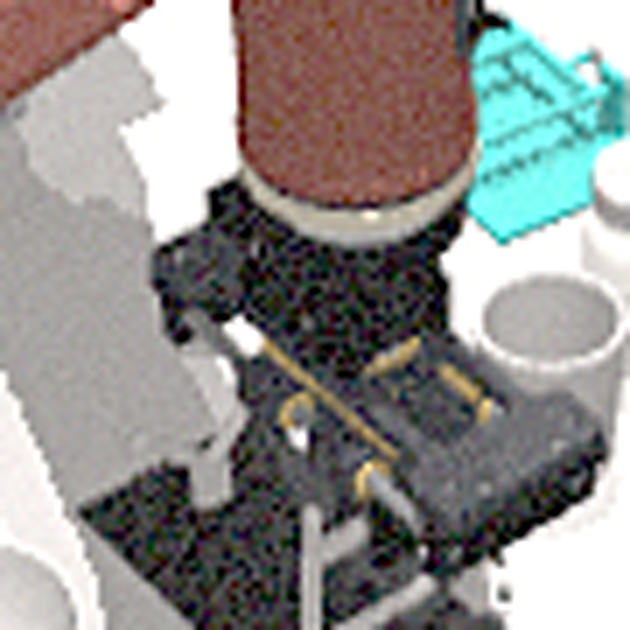

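Call:
servo_tool --pt "7 -1.6 0 0 0 0" --pt "6 -1.4 -1 0 0 0" --pt "0 0 0 0 0 0"

```text
t: 10.28
ee_pos: [0.5346, -0.1977, 0.0376]
orientation: [[0.233, 0.972, -0.033], [0.972, -0.232, 0.02], [0.012, -0.036, -0.999]]
ft_force: [0.3, 0.5, 6.5]
finger_gap: 0.0088
```

Call:
servo_tool --pt "0 0 0 0 0 0" --pt "0 0 0 0 0 0" --pt "0 0 0 0 0 0" --pt "0 0 5 0 0 0" --pt "0 0 15 0 0 0" --pt "0 0 30 0 0 0" --pt "0 0 35 0 0 0" --pt "0 0 35 0 0 0" --pt "0 0 35 0 0 0" --pt "0 0 35 0 0 0" --fingers 0.5

```text
t: 11.12
ee_pos: [0.5303, -0.1959, 0.229]
orientation: [[0.234, 0.971, -0.044], [0.972, -0.233, 0.02], [0.01, -0.047, -0.999]]
ft_force: [0.4, 0.1, -0.4]
finger_gap: 0.0433
```

```bash
python3 - <<'E'
from h import *
snap("9")
i=cal("scene")["img"];crop(i,190,170,310,290,5,"c9s.png")
s=read_state();print(s["ee_pos"],s["ft_force"],s["q"].round(),s["t"])
p=J["stand"]
a=1.83
print((proj("scene",place(p,[[.052-.06*np.cos(a),0,.03+.06*np.sin(a)],[.052-.085*np.cos(a),.035,.03+.085*np.sin(a)],[.052-.085*np.cos(a),-.035,.03+.085*np.sin(a)]]))-[190,170]+.5)*5)
E
```

```text
[ 0.53319169 -0.19736454  0.2330335 ] [-0.21862434  0.25453164 -0.784499  ] [-28.  14.  53.  91. -11.  83.  13.] 11.2167
[[333.1675312  355.04740734]
 [388.83836791 300.85321181]
 [286.66430345 358.80742566]]
```

View pics/c9s.png

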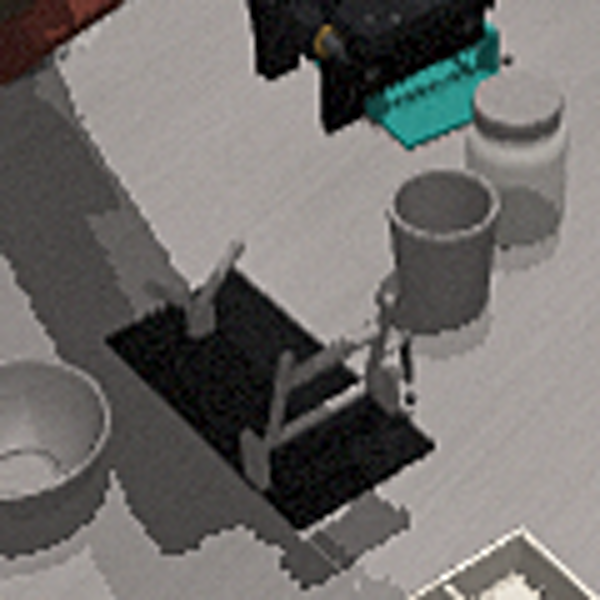

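```bash
cat >> h.py <<'E'
OFF=.036; PZ=.0187
def tilt(az,el=.384):  # tool frame gripping a rod from above; rod axis azimuth az, elev el; y = horiz az+90
    h=np.array([np.cos(az),np.sin(az),0]);k=np.array([0,0,1.])
    u=h*np.cos(el)+k*np.sin(el); z=h*np.sin(el)-k*np.cos(el)
    y=np.array([np.cos(az+np.pi/2),np.sin(az+np.pi/2),0]); x=np.cross(y,z)
    return np.c_[x,y,z],u
def pgrasp(back=0,along=.200):
    p=J["slicer"];R,u=tilt(p[2]);m=np.array([p[0],p[1],.130])
    return m+(along-.175)*u+(OFF+PZ-back)*R[:,2],R,u
E
python3 - <<'E'
from h import *
np.set_printoptions(precision=4,suppress=True)
for b in(.1,0):
    t,R,u=pgrasp(b);print(t,u);err(t,R)
print(R)
E
```

```text
[0.5881 0.1616 0.1814] [ 0.3628 -0.8532  0.3746]
 t 11.22 pos [ 0.5332 -0.1974  0.233 ] dmm [ 55.  359.  -51.7] drot [-0.3966 -0.0724  0.6367] F [-0.2  0.3 -0.8] gap 43.6 q [-28.  14.  53.  91. -11.  83.  13.]
[0.6028 0.1271 0.0886] [ 0.3628 -0.8532  0.3746]
 t 11.22 pos [ 0.5332 -0.1974  0.233 ] dmm [  69.6  324.5 -144.4] drot [-0.3966 -0.0724  0.6367] F [-0.2  0.3 -0.8] gap 43.6 q [-28.  14.  53.  91. -11.  83.  13.]
[[-0.3628  0.9203  0.1466]
 [ 0.8532  0.3913 -0.3448]
 [-0.3746  0.     -0.9272]]
```

Call:
servo_tool --pt "5.5 36 0 -0.04 -0.007 0.064" --pt "5.5 36 0 -0.04 -0.007 0.064" --pt "5.5 36 0 -0.04 -0.007 0.064" --pt "5.5 36 0 -0.04 -0.007 0.064" --pt "5.5 36 0 -0.04 -0.007 0.064" --pt "5.5 36 0 -0.04 -0.007 0.064" --pt "5.5 36 0 -0.04 -0.007 0.064" --pt "5.5 36 0 -0.04 -0.007 0.064" --pt "5.5 36 0 -0.04 -0.007 0.064" --pt "0 0 0 0 0 0" --pt "0 0 0 0 0 0" --fingers 0.85 --newtons 5

```text
t: 12.13
ee_pos: [0.5813, 0.1373, 0.2386]
orientation: [[-0.323, 0.934, 0.151], [0.878, 0.355, -0.32], [-0.352, 0.03, -0.935]]
ft_force: [0.0, -1.3, 0.4]
finger_gap: 0.074
```

```bash
python3 - <<'E'
from h import *
t,R,u=pgrasp(.08);err(t,R)
E
```

```text
t 12.13 pos [0.5813 0.1373 0.2386] dmm [  9.8  17.4 -75.8] drot [-0.0331  0.0189  0.0384] F [ 0.  -1.3  0.4] gap 74.0 q [-62.  12.  36.  93.  14.  79.  -9.]
```

Call:
servo_tool --pt "4 8 -20 -0.015 0.009 0.018" --pt "4 8 -20 -0.015 0.009 0.018" --pt "1 1 -20 0 0 0" --pt "0 0 0 0 0 0" --pt "0 0 0 0 0 0"

```text
t: 12.55
ee_pos: [0.5911, 0.1549, 0.178]
orientation: [[-0.36, 0.921, 0.148], [0.856, 0.389, -0.34], [-0.371, 0.004, -0.929]]
ft_force: [-0.2, -0.8, 1.3]
finger_gap: 0.074
```

```bash
cat >> h.py <<'E'
def gripview(sfx,x0,y0,x1,y1,f,cam="scene",g=1.):
    c=camera(cam);_c[cam]=c;im=c["img"].copy()
    im=(np.clip(im/(255.*g),0,1)**.7*255).astype(np.uint8)
    im=cv2.resize(im[y0:y1,x0:x1],None,fx=f,fy=f,interpolation=cv2.INTER_CUBIC)
    s=read_state();e=s["ee_pos"];R=s["orientation"];b=e-OFF*R[:,2];w=s["finger_gap"]/2
    P=[b,b+w*R[:,1],b-w*R[:,1],b-PZ*R[:,2]]
    for p,col in zip(proj(cam,P),[(0,0,255),(0,255,0),(255,0,0),(0,255,255)]):
        q=(p-[x0,y0]+.5)*f; cv2.circle(im,(int(q[0]),int(q[1])),3,col,-1)
    p=J["slicer"];a=.384
    for d in(0,.025,.09):
        q=(proj(cam,place(p,[[d*np.cos(a),0,.13+d*np.sin(a)]]))[0]-[x0,y0]+.5)*f;cv2.drawMarker(im,(int(q[0]),int(q[1])),(255,0,255),0,12)
    cv2.imwrite("pics/"+sfx,im)
E
python3 - <<'E'
from h import *
t,R,u=pgrasp(.08);err(t,R)
gripview("c10s.png",290,110,410,210,6); gripview("c10t.png",160,130,280,220,6,"top")
E
```

```text
t 12.55 pos [0.5911 0.1549 0.178 ] dmm [ -0.1  -0.1 -15.2] drot [-0.0056  0.0023  0.0022] F [-0.2 -0.8  1.3] gap 74.0 q [-62.  17.  35.  95.  13.  73.  -9.]
```

View pics/c10s.png

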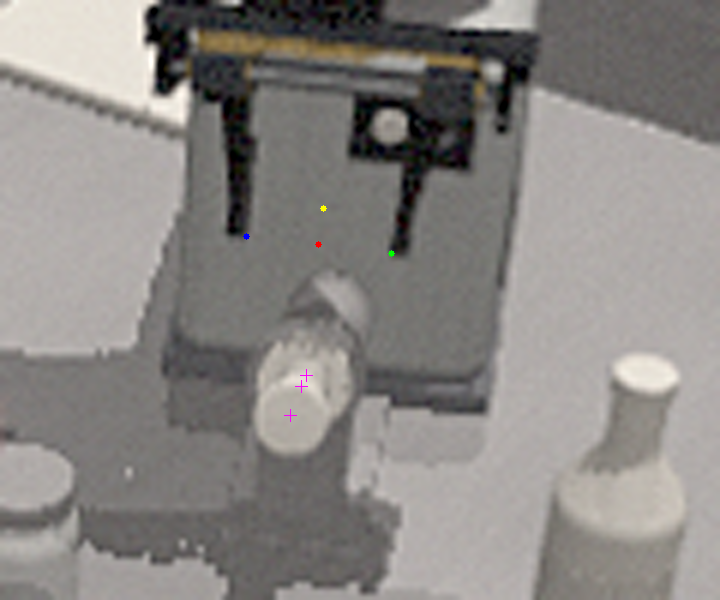

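View pics/c10t.png

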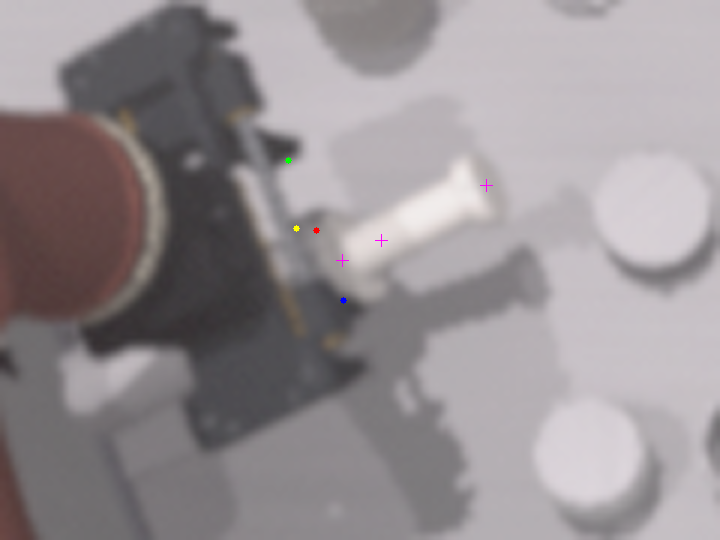

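Call:
servo_tool --pt "2.5 -5 -16 -0.003 0.001 0.001" --pt "2.5 -5 -16 -0.002 0 0" --pt "2.5 -5 -15 0 0 0" --pt "0 0 0 0 0 0" --pt "0 0 0 0 0 0"

```text
t: 13.07
ee_pos: [0.6026, 0.1379, 0.1385]
orientation: [[-0.353, 0.923, 0.155], [0.859, 0.385, -0.337], [-0.371, 0.014, -0.929]]
ft_force: [0.3, 0.1, -0.5]
finger_gap: 0.0739
```

```bash
python3 - <<'E'
from h import *
t,R,u=pgrasp(0);err(t,R)
gripview("c11s.png",290,110,410,210,6); gripview("c11t.png",160,130,280,220,6,"top")
E
```

```text
t 13.07 pos [0.6026 0.1379 0.1385] dmm [  0.2 -10.8 -49.8] drot [-0.009   0.0111  0.0064] F [ 0.3  0.1 -0.5] gap 73.9 q [-60.  19.  35.  97.  12.  68.  -8.]
```

View pics/c11s.png

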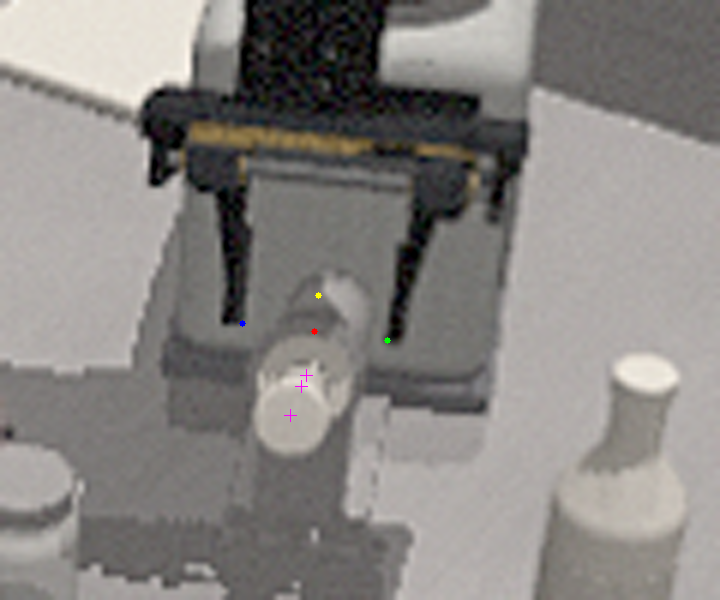

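View pics/c11t.png

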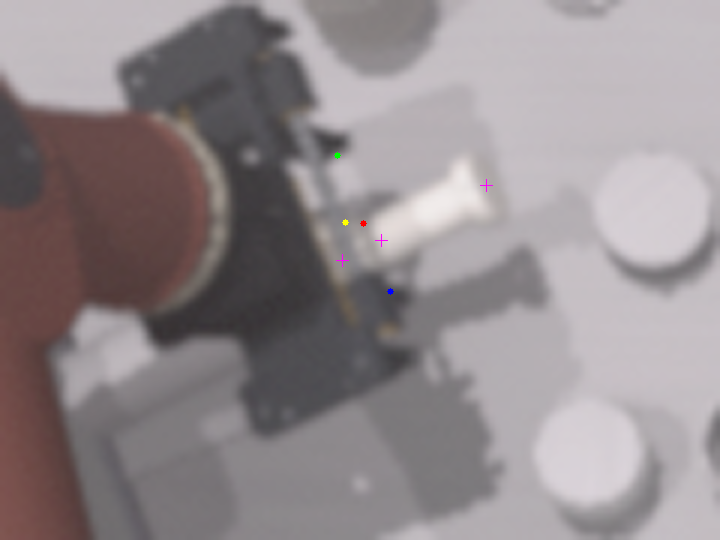

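Call:
servo_tool --pt "-1 -2 -11 -0.004 0.005 0.003" --pt "-1 -2 -11 -0.004 0.005 0.003" --pt "0 0 0 0 0 0"

```text
t: 13.42
ee_pos: [0.6016, 0.1357, 0.1176]
orientation: [[-0.363, 0.92, 0.151], [0.854, 0.393, -0.341], [-0.373, 0.005, -0.928]]
ft_force: [-0.3, 0.2, 0.2]
finger_gap: 0.0741
```

```bash
python3 - <<'E'
from h import *
t,R,u=pgrasp(0);err(t,R); s=read_state(); d=(t-s["ee_pos"])*1e3; print("in tool x,y,z",(R.T@d).round(1))
E
```

```text
t 13.42 pos [0.6016 0.1357 0.1176] dmm [  1.2  -8.5 -29. ] drot [-0.0041  0.0039 -0.0018] F [-0.3  0.2  0.2] gap 74.1 q [-59.  20.  35.  99.  12.  66.  -8.]
in tool x,y,z [ 3.2 -2.2 30. ]
```

Call:
servo_tool --pt "0.4 -3 -10 -0.002 0.002 0" --pt "0.4 -3 -10 -0.002 0.002 0" --pt "0.4 -2.5 -9 0 0 0" --pt "0 0 0 0 0 0" --pt "0 0 0 0 0 0"

```text
t: 13.83
ee_pos: [0.6021, 0.1261, 0.0843]
orientation: [[-0.366, 0.919, 0.145], [0.852, 0.394, -0.346], [-0.375, -0.003, -0.927]]
ft_force: [-0.1, -0.4, -0.2]
finger_gap: 0.0739
```

```bash
python3 - <<'E'
from h import *
t,R,u=pgrasp(0);err(t,R); s=read_state(); d=(t-s["ee_pos"])*1e3; print("in tool x,y,z",(R.T@d).round(1))
gripview("c12s.png",290,110,410,210,6); gripview("c12t.png",160,130,280,220,6,"top")
E
```

```text
t 13.83 pos [0.6021 0.1261 0.0843] dmm [0.7 1.  4.4] drot [ 0.0019 -0.0024 -0.0024] F [-0.1 -0.4 -0.2] gap 73.9 q [-58.  22.  34. 101.  11.  62.  -8.]
in tool x,y,z [-1.   1.1 -4.3]
```

View pics/c12s.png

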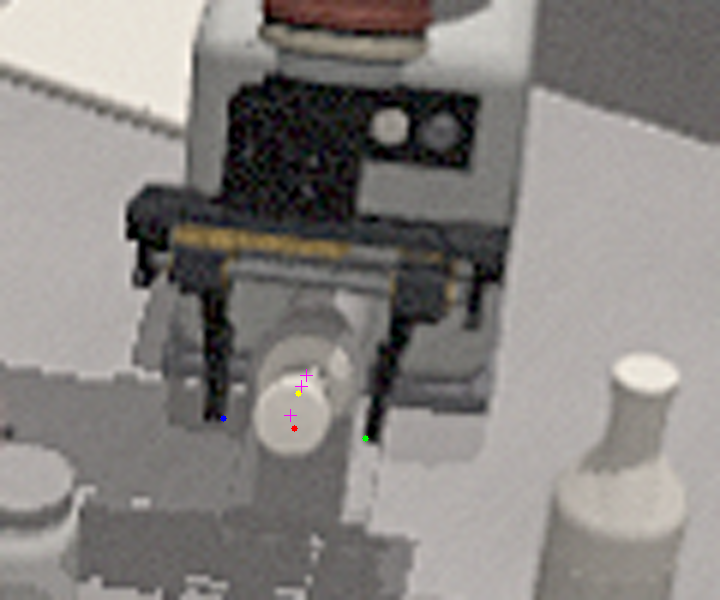

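View pics/c12t.png

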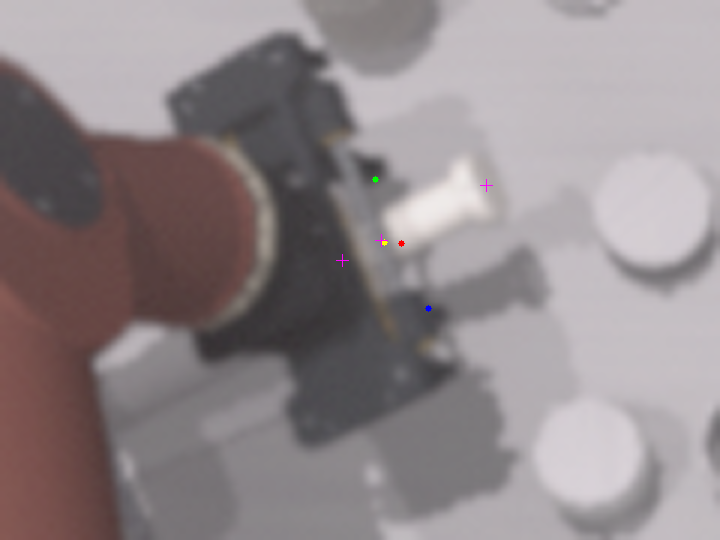

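Call:
servo_tool --pt "0.7 1 4 0 0 0" --pt "0 0 0 0 0 0" --pt "0 0 0 0 0 0" --pt "0 0 0 0 0 0" --pt "0 0 0 0 0 0" --pt "0 0 0 0 0 0" --pt "0 0 0 0 0 0" --fingers 0.4 --newtons 5

```text
t: 14.52
ee_pos: [0.6042, 0.1286, 0.0912]
orientation: [[-0.365, 0.919, 0.148], [0.852, 0.394, -0.344], [-0.374, 0.001, -0.927]]
ft_force: [-0.7, 0.4, -0.4]
finger_gap: 0.0383
```

```bash
python3 - <<'E'
from h import *
t,R,u=pgrasp(0);err(t,R); s=read_state(); d=(t-s["ee_pos"])*1e3; print("in tool x,y,z",(R.T@d).round(1))
E
```

```text
t 14.52 pos [0.6042 0.1286 0.0912] dmm [-1.4 -1.5 -2.5] drot [-0.0008  0.0009 -0.0031] F [-0.7  0.4 -0.4] gap 38.3 q [-58.  22.  35. 100.  11.  63.  -8.]
in tool x,y,z [ 0.2 -1.9  2.7]
```

Call:
servo_tool --pt "-0.7 -0.8 -1.2 0 0 0" --pt "0 0 0 0 0 0" --pt "0 0 0 0 0 0" --pt "0 0 0 0 0 0" --pt "0 0 0 0 0 0" --pt "0 0 0 0 0 0" --pt "0 0 0 0 0 0" --fingers 0 --newtons 5

```text
t: 15.1
ee_pos: [0.6035, 0.1278, 0.0899]
orientation: [[-0.365, 0.919, 0.149], [0.852, 0.394, -0.343], [-0.374, 0.001, -0.927]]
ft_force: [0.0, 0.1, 0.7]
finger_gap: 0.0252
```

```bash
python3 - <<'E'
from h import *
t,R,u=pgrasp(0);err(t,R); s=read_state(); d=(t-s["ee_pos"])*1e3; print("in tool x,y,z",(R.T@d).round(1),"F tool",(R.T@s["ft_force"]).round(1),s["wrist_torque"].round(2))
E
```

```text
t 15.1 pos [0.6035 0.1278 0.0899] dmm [-0.7 -0.7 -1.3] drot [-0.001   0.0011 -0.0033] F [0.  0.1 0.7] gap 25.2 q [-58.  22.  35. 100.  11.  63.  -8.]
in tool x,y,z [ 0.1 -0.9  1.3] F tool [-0.2  0.1 -0.7] [0.35 0.2  0.03]
```

Call:
servo_tool --pt "0 0 0 0 0 0" --pt "0 0 0 0 0 0" --pt "0 0 0 0 0 0" --pt "0 0 0 0 0 0" --newtons 50

```text
t: 15.43
ee_pos: [0.6036, 0.1279, 0.0899]
orientation: [[-0.365, 0.919, 0.149], [0.852, 0.394, -0.343], [-0.374, 0.001, -0.927]]
ft_force: [1.0, 0.3, 0.9]
finger_gap: 0.025
```

```bash
python3 - <<'E'
from h import *
t,R,u=pgrasp(0);err(t,R); s=read_state(); d=(t-s["ee_pos"])*1e3; print("in tool x,y,z",(R.T@d).round(1),"F tool",(R.T@s["ft_force"]).round(1),s["wrist_torque"].round(2))
E
```

```text
t 15.43 pos [0.6036 0.1279 0.0899] dmm [-0.8 -0.7 -1.3] drot [-0.0009  0.0011 -0.0033] F [1.  0.3 0.9] gap 25.0 q [-58.  22.  35. 100.  11.  63.  -8.]
in tool x,y,z [ 0.1 -1.   1.3] F tool [-0.4  1.  -0.8] [0.31 0.18 0.09]
```

Call:
servo_tool --pt "1.1 -2.6 1.1 0 0 0" --pt "1.8 -4.3 1.9 0 0 0" --pt "1.8 -4.3 1.9 0 0 0" --pt "1.8 -4.3 1.9 0 0 0"

```text
t: 15.77
ee_pos: [0.6098, 0.1131, 0.0964]
orientation: [[-0.368, 0.918, 0.148], [0.852, 0.397, -0.342], [-0.373, 0.001, -0.928]]
ft_force: [0.6, 0.5, -0.6]
finger_gap: 0.0247
```

```bash
cat >> h.py <<'E'
REF=np.array([.6036,.1279,.0899])
def pull():
    s=read_state();p=J["slicer"];R,u=tilt(p[2]);d=(s["ee_pos"]-REF)*1e3
    from scipy.spatial.transform import Rotation as Ro
    print("t",round(s["t"],2),"moved along",round(d@u,1),"lat y",round(d@R[:,1],2),"perp z",round(d@R[:,2],2),"Ftool",(R.T@s["ft_force"]).round(1),"rot",Ro.from_matrix(R@s["orientation"].T).as_rotvec().round(4),"gap",round(s["finger_gap"]*1e3,1),"T",s["wrist_torque"].round(2),"q",s["q"].round())
E
python3 -c "
from h import *
pull()"
```

```text
t 15.77 moved along 17.3 lat y -0.1 perp z -0.02 Ftool [0.4 0.7 0.4] rot [-0.0017 -0.0001 -0.0058] gap 24.7 T [0.58 0.21 0.05] q [-57.  21.  35. 100.  11.  63.  -6.]
```

Call:
servo_tool --pt "1.9 -4.4 1.9 0 0 -0.001" --pt "1.9 -4.4 1.9 0 0 -0.001" --pt "1.9 -4.4 1.9 0 0 -0.001" --pt "1.9 -4.4 1.9 0 0 -0.001" --pt "1.9 -4.4 1.9 0 0 -0.001" --pt "1.9 -4.4 1.9 0 0 -0.001"

```text
t: 16.27
ee_pos: [0.6224, 0.0824, 0.1093]
orientation: [[-0.361, 0.921, 0.145], [0.855, 0.389, -0.344], [-0.373, 0.0, -0.928]]
ft_force: [0.1, 0.8, -1.0]
finger_gap: 0.0249
```

```bash

python3 -c "
from h import *
pull()
gripview('c13s.png',290,110,410,210,6)"
```

```text
t 16.27 moved along 52.9 lat y -0.53 perp z 0.45 Ftool [1.  0.4 0.7] rot [-0.0016 -0.0002  0.0027] gap 24.9 T [0.6  0.31 0.  ] q [-55.  21.  36.  99.  11.  63.  -3.]
```

View pics/c13s.png

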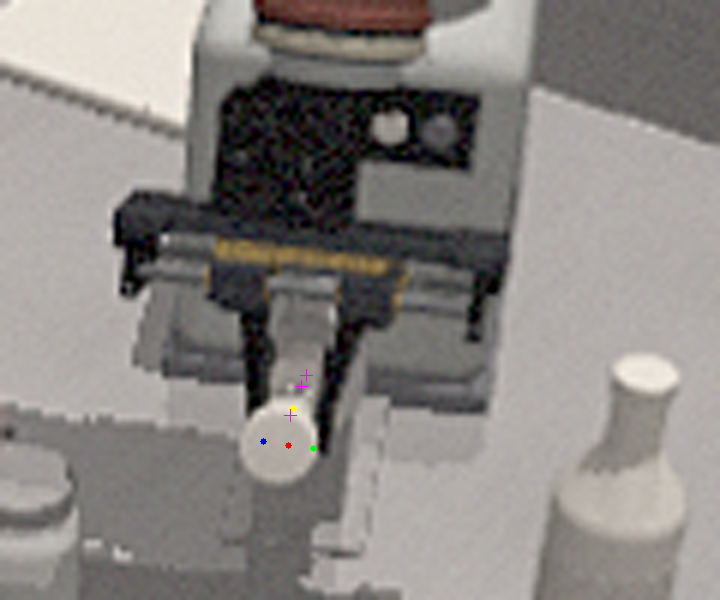

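Call:
servo_tool --pt "2 -4.3 2 0 0 -0.001" --pt "1.9 -4.3 2 0 0 0" --pt "1.9 -4.3 2 0 0 0" --pt "1.9 -4.4 1.9 0 0 0" --pt "1.9 -4.4 1.9 0 0 0" --pt "1.9 -4.4 1.9 0 0 0"

```text
t: 16.82
ee_pos: [0.635, 0.0528, 0.1222]
orientation: [[-0.359, 0.922, 0.145], [0.855, 0.387, -0.344], [-0.374, -0.0, -0.928]]
ft_force: [-0.3, 0.8, -1.3]
finger_gap: 0.0253
```

```bash
python3 -c "
from h import *
pull()"
```

```text
t 16.82 moved along 87.5 lat y -0.47 perp z 0.49 Ftool [1.3 0.  0.9] rot [-0.001  -0.0005  0.0044] gap 25.3 T [ 0.55  0.29 -0.05] q [-52.  20.  37.  98.  11.  64.   0.]
```

Call:
servo_tool --pt "2 -4.3 2 0 0 0.001" --pt "1.9 -4.3 2 0 0 0.001" --pt "1.9 -4.3 2 0 0 0.001" --pt "1.9 -4.4 1.9 0 0 0" --pt "1.9 -4.4 1.9 0 0 0" --pt "1.9 -4.4 1.9 0 0 0" --pt "1.9 -4.4 1.9 0 0 0" --pt "1.9 -4.4 1.9 0 0 0"

```text
t: 17.48
ee_pos: [0.6518, 0.0135, 0.1394]
orientation: [[-0.362, 0.921, 0.145], [0.854, 0.39, -0.344], [-0.374, -0.0, -0.928]]
ft_force: [-0.2, 0.3, -1.8]
finger_gap: 0.0245
```

```bash
python3 -c "
from h import *
pull()"
```

```text
t 17.48 moved along 133.6 lat y -0.37 perp z 0.59 Ftool [ 1.  -0.1  1.5] rot [-0.0006 -0.0007  0.0016] gap 24.5 T [0.54 0.22 0.04] q [-49.  20.  38.  97.  11.  64.   5.]
```

Call:
servo_tool --pt "1.9 -4.3 2 0 0 0" --pt "1.9 -4.3 2 0 0 0" --pt "1.9 -4.3 2 0 0 0" --pt "1.9 -4.4 1.9 0 0 0" --pt "1.9 -4.4 1.9 0 0 0" --pt "1.9 -4.4 1.9 0 0 0" --pt "1.9 -4.4 1.9 0 0 0" --pt "1.9 -4.4 1.9 0 0 0" --pt "1.9 -4.4 1.9 0 0 0" --pt "1.9 -4.4 1.9 0 0 0" --pt "1.9 -4.4 1.9 0 0 0" --pt "1.9 -4.4 1.9 0 0 0"

```text
t: 18.48
ee_pos: [0.6769, -0.0454, 0.1649]
orientation: [[-0.362, 0.921, 0.145], [0.854, 0.39, -0.345], [-0.374, -0.001, -0.927]]
ft_force: [0.2, 0.6, -1.5]
finger_gap: 0.025
```

```bash
python3 -c "
from h import *
pull()
snap('14')
crop(cal('scene')['img'],260,110,400,230,5,'c14s.png'); crop(cal('top')['img'],180,120,320,225,5,'c14t.png')"
```

```text
t 18.48 moved along 202.5 lat y -0.34 perp z 0.93 Ftool [1.  0.4 1.2] rot [ 0.0001 -0.0012  0.0019] gap 25.0 T [ 0.43  0.23 -0.04] q [-43.  21.  39.  93.   9.  65.  12.]
```

View pics/c14s.png

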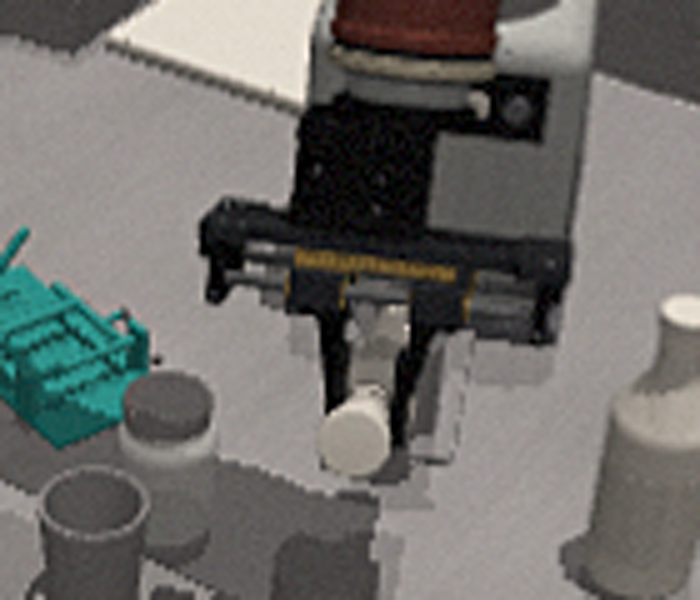

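View pics/c14t.png

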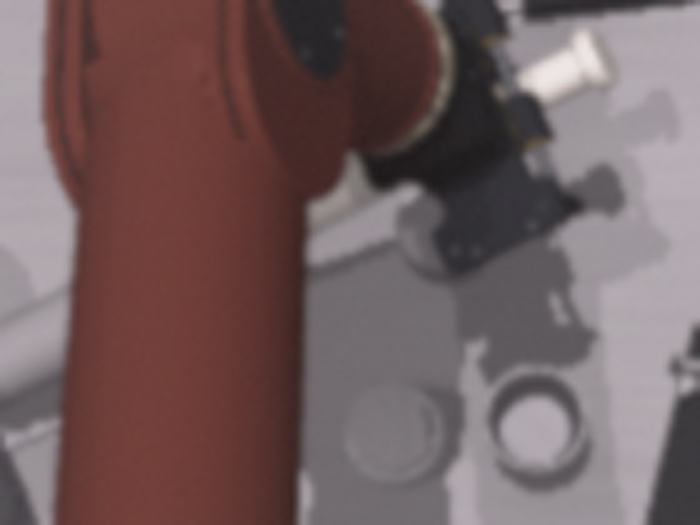

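Call:
servo_tool --pt "2 -5 12 0 0 0" --pt "2 -5 20 0 0 0" --pt "1 -3 22 0 0 0" --pt "0 0 10 0 0 0.03" --pt "-8 -12 0 0 0 0.07" --pt "-8 -12 0 0 0 0.07" --pt "-8 -12 0 0 0 0.07" --pt "-8 -12 0 0 0 0.07" --pt "-8 -12 0 0 0 0.07" --pt "-8 -12 0 0 0 0.07" --pt "-8 -12 0 0 0 0.07" --pt "-8 -12 0 0 0 0.07" --pt "0 0 0 0 0 0"

```text
t: 19.67
ee_pos: [0.617, -0.1609, 0.2419]
orientation: [[-0.788, 0.521, 0.326], [0.483, 0.853, -0.198], [-0.382, 0.002, -0.924]]
ft_force: [-0.1, -1.6, -1.8]
finger_gap: 0.025
```

```bash
cat >> h.py <<'E'
def pl(up=0,dx=0):
    p=J["stand"];R,u=tilt(p[2])
    g=place(p,[[.0922+dx,0,.1224+up]])[0]
    return g+(OFF+PZ-.0013)*R[:,2],R,u
E
python3 -c "
from h import *
t,R,u=pl(.08);err(t,R)
snap('15')
crop(cal('scene')['img'],200,110,340,230,5,'c15s.png')"
```

```text
t 19.67 pos [ 0.617  -0.1609  0.2419] dmm [-37.2 -46.9 -89.1] drot [0.0011 0.0077 0.3158] F [-0.1 -1.6 -1.8] gap 25.0 q [-37.  -3.  40. 105.  14.  58.  57.]
```

View pics/c15s.png

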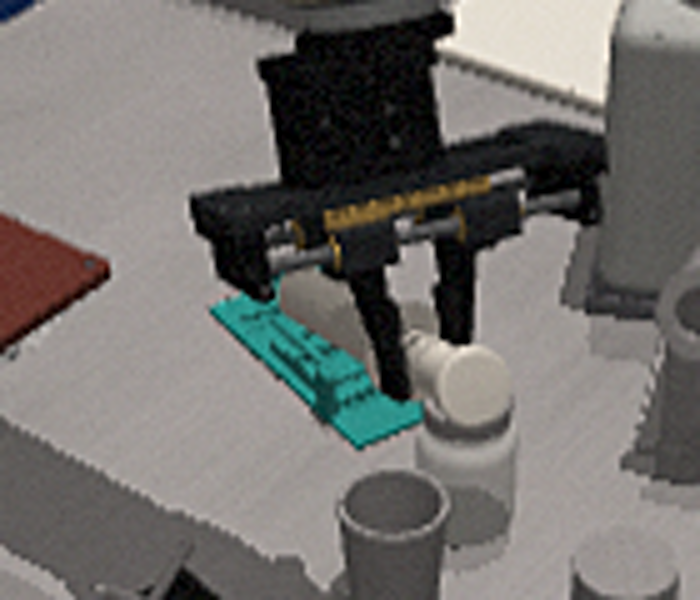

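View pics/top15.png

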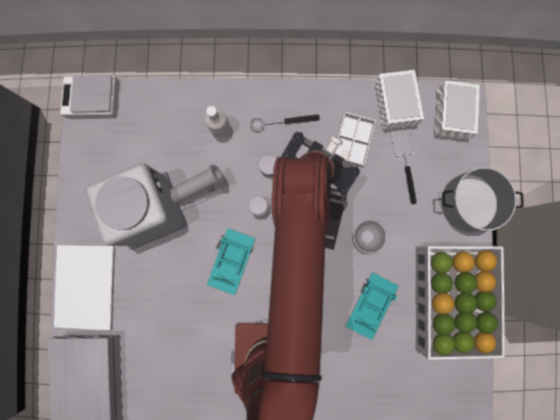

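The pusher is out of the tube and held. The tube mouth is empty at top (222,178), and the knob is at top (334,146). I'll carry on turning towards the stand.

Call:
servo_tool --pt "-6 -8 0 0 0.002 0.055" --pt "-6 -8 0 0 0.002 0.055" --pt "-6 -8 0 0 0.002 0.055" --pt "-6 -8 0 0 0 0.055" --pt "-6 -8 0 0 0 0.05" --pt "-5 -6 0 0 0 0.045" --pt "0 0 0 0 0 0" --pt "0 0 0 0 0 0"

```text
t: 20.43
ee_pos: [0.5877, -0.1962, 0.2451]
orientation: [[-0.904, 0.214, 0.369], [0.198, 0.977, -0.083], [-0.378, -0.002, -0.926]]
ft_force: [1.1, 0.5, -0.3]
finger_gap: 0.0249
```

```bash
cat >> h.py <<'E'
def over(name,x0,y0,x1,y1,f,cam="scene"):
    """overlay pusher axis (as held per tool pose) and stand goals"""
    c=camera(cam);_c[cam]=c
    im=cv2.resize(c["img"][y0:y1,x0:x1],None,fx=f,fy=f,interpolation=cv2.INTER_CUBIC)
    s=read_state();e=s["ee_pos"];R=s["orientation"];u=-R[:,0]
    g=e-(OFF+PZ-.0013)*R[:,2]
    def pt(P,col):
        q=(proj(cam,[P])[0]-[x0,y0]+.5)*f;cv2.drawMarker(im,(int(q[0]),int(q[1])),col,0,10,1)
    for a in(0,.175,.265): pt(g+(a-.2)*u,(0,0,255))
    for P in([-.093,0,.048],[.069,0,.113],[.1525,0,.1467]): pt(place(J["stand"],[P])[0],(255,0,255))
    cv2.imwrite("pics/"+name,im)
    f_=g-.2*u;c_=g-.025*u;x,y,a=J["stand"]
    for n,P in(("foot",f_),("collar",c_)):
        d=P[:2]-[x,y];print(n,"stand mm",np.round(1e3*np.array([np.cos(a)*d[0]+np.sin(a)*d[1],-np.sin(a)*d[0]+np.cos(a)*d[1],P[2]]),1))
E
python3 -c "
from h import *
t,R,u=pl(.08);err(t,R)
over('c16s.png',190,130,310,270,5)
over('c16t.png',270,120,400,260,5,'top')"
```

```text
t 20.43 pos [ 0.5877 -0.1962  0.2451] dmm [ -8.  -11.6 -92.2] drot [ 0.0025  0.0032 -0.0166] F [ 1.1  0.5 -0.3] gap 24.9 q [-36.  -8.  47. 108.   8.  56.  87.]
foot stand mm [-87.9   9.6 219. ]
collar stand mm [ 74.1  12.5 285.2]
foot stand mm [-87.9   9.8 218.8]
collar stand mm [ 74.   12.8 285. ]
```

View pics/c16s.png

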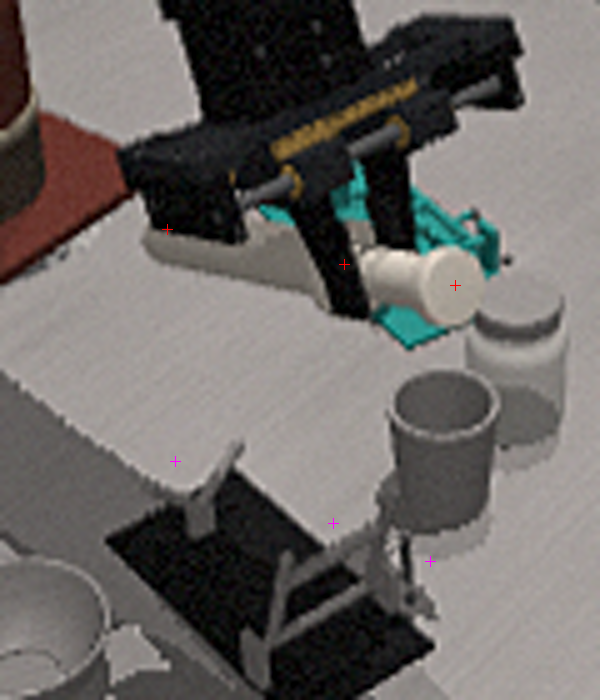

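View pics/c16t.png

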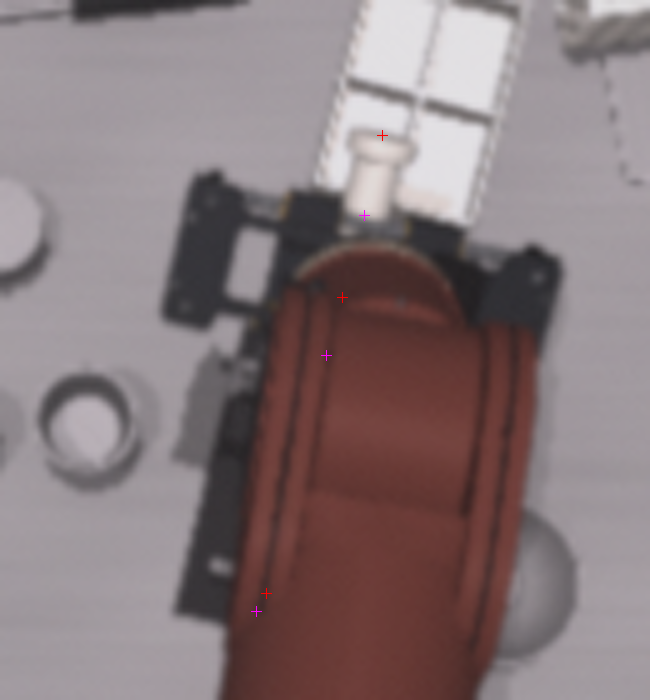

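Call:
servo_tool --pt "-4 -6 -15 0.001 0.002 -0.008" --pt "-4 -6 -25 0.001 0.001 -0.008" --pt "0 0 -25 0 0 0" --pt "0 0 -25 0 0 0" --pt "0 0 -25 0 0 0" --pt "0 0 0 0 0 0" --pt "0 0 0 0 0 0"

```text
t: 21.12
ee_pos: [0.5845, -0.2009, 0.128]
orientation: [[-0.902, 0.228, 0.366], [0.21, 0.974, -0.089], [-0.377, -0.004, -0.926]]
ft_force: [1.2, 0.1, -0.4]
finger_gap: 0.0249
```

```bash
python3 -c "
from h import *
t,R,u=pl(0);err(t,R)
over('c17s.png',190,150,310,270,5)"
```

```text
t 21.12 pos [ 0.5845 -0.2009  0.128 ] dmm [ -4.8  -6.9 -55.1] drot [ 0.0041  0.0017 -0.0028] F [ 1.2  0.1 -0.4] gap 24.9 q [-36.  -1.  52. 117.  -1.  41.  93.]
foot stand mm [-90.3   7.4 102.1]
collar stand mm [ 71.8   8.2 168.1]
```

View pics/c17s.png

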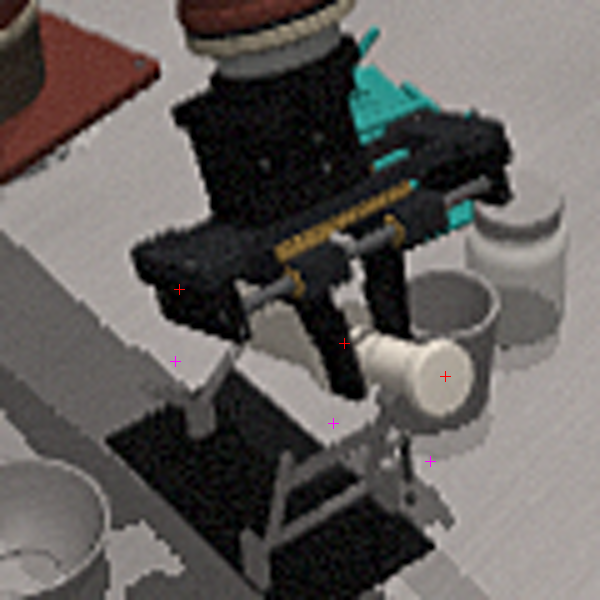

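Call:
servo_tool --pt "-3 -4 -2 0.002 0.001 -0.001" --pt "-2 -3 -5 0.002 0.001 -0.001" --pt "0 -1 -10 0 0 0" --pt "0 0 -10 0 0 0" --pt "0 0 -8 0 0 0" --pt "0 0 0 0 0 0" --pt "0 0 0 0 0 0"

```text
t: 21.75
ee_pos: [0.5848, -0.2104, 0.1005]
orientation: [[-0.898, 0.229, 0.376], [0.213, 0.973, -0.084], [-0.385, 0.005, -0.923]]
ft_force: [0.6, -0.6, -1.1]
finger_gap: 0.0251
```

```bash
python3 -c "
from h import *
t,R,u=pl(0);err(t,R)
over('c18s.png',190,150,310,270,5)"
```

```text
t 21.75 pos [ 0.5848 -0.2104  0.1005] dmm [ -5.1   2.6 -27.6] drot [-0.0018  0.0122 -0.0015] F [ 0.6 -0.6 -1.1] gap 25.1 q [-35.   3.  54. 119.  -8.  37. 100.]
foot stand mm [-87.4  -1.6  72.9]
collar stand mm [ 74.1  -1.6 140.3]
```

View pics/c18s.png

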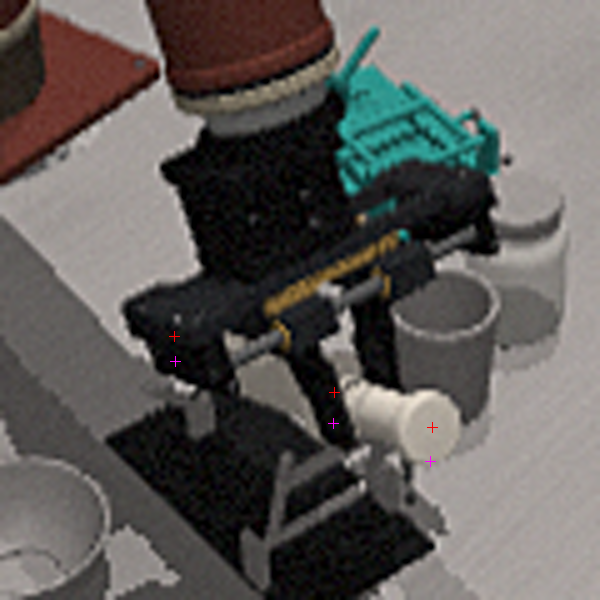

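Call:
servo_tool --pt "-2 1 -5 0 0.004 0" --pt "-1 0.5 -5 0 0.004 0" --pt "-1 0 -5 0 0.003 0" --pt "0 0 0 0 0 0" --pt "0 0 0 0 0 0"

```text
t: 22.22
ee_pos: [0.5819, -0.2087, 0.0866]
orientation: [[-0.901, 0.229, 0.368], [0.213, 0.973, -0.083], [-0.377, 0.003, -0.926]]
ft_force: [-0.6, -0.2, -0.9]
finger_gap: 0.025
```

```bash
python3 -c "
from h import *
t,R,u=pl(0);err(t,R)
over('c19s.png',190,150,310,270,5)"
```

```text
t 22.22 pos [ 0.5819 -0.2087  0.0866] dmm [ -2.1   1.  -13.7] drot [-0.0027  0.0037 -0.002 ] F [-0.6 -0.2 -0.9] gap 25.0 q [-34.   4.  53. 120. -10.  36. 102.]
foot stand mm [-91.   -0.8  60.5]
collar stand mm [ 71.1  -0.7 126.5]
```

View pics/c19s.png

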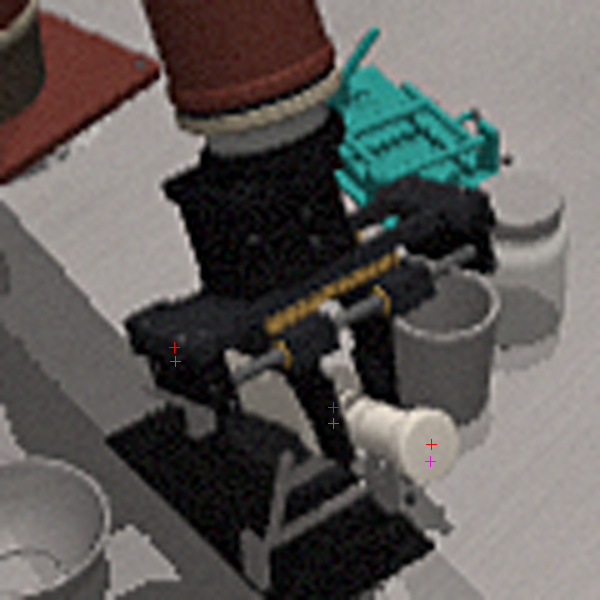

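Call:
servo_tool --pt "-1 0.3 -3 0 0 0" --pt "-0.5 0.3 -3 0 0 0" --pt "-0.5 0 -3 0 0 0" --pt "0 0 0 0 0 0"

```text
t: 22.6
ee_pos: [0.5799, -0.2078, 0.077]
orientation: [[-0.901, 0.228, 0.369], [0.213, 0.974, -0.083], [-0.378, 0.004, -0.926]]
ft_force: [-0.9, -0.4, -1.5]
finger_gap: 0.0249
```

```bash
python3 -c "
from h import *
t,R,u=pl(0);err(t,R);print(read_state()['wrist_torque'].round(2))"
```

```text
t 22.6 pos [ 0.5799 -0.2078  0.077 ] dmm [-0.1  0.1 -4.1] drot [-0.0029  0.0041 -0.0023] F [-0.9 -0.4 -1.5] gap 24.9 q [-34.   5.  53. 121. -11.  35. 104.]
[0.25 0.59 0.02]
```

Call:
servo_tool --pt "0 0 -2 0 0 0" --pt "0 0 -1.5 0 0 0" --pt "0 0 0 0 0 0"

```text
t: 22.85
ee_pos: [0.5801, -0.2077, 0.0732]
orientation: [[-0.901, 0.229, 0.369], [0.213, 0.974, -0.083], [-0.378, 0.004, -0.926]]
ft_force: [-0.1, 1.1, 0.5]
finger_gap: 0.0245
```

```bash
python3 -c "
from h import *
t,R,u=pl(0);err(t,R);print(read_state()['wrist_torque'].round(2))
over('c20s.png',190,150,310,270,5)
"
```

```text
t 22.85 pos [ 0.5801 -0.2077  0.0732] dmm [-0.4 -0.  -0.4] drot [-0.0031  0.0045 -0.0022] F [-0.1  1.1  0.5] gap 24.5 q [-33.   6.  53. 121. -12.  34. 104.]
[ 0.28  0.67 -0.03]
foot stand mm [-92.8  -0.2  47.2]
collar stand mm [ 69.3  -0.2 113.3]
```

View pics/c20s.png

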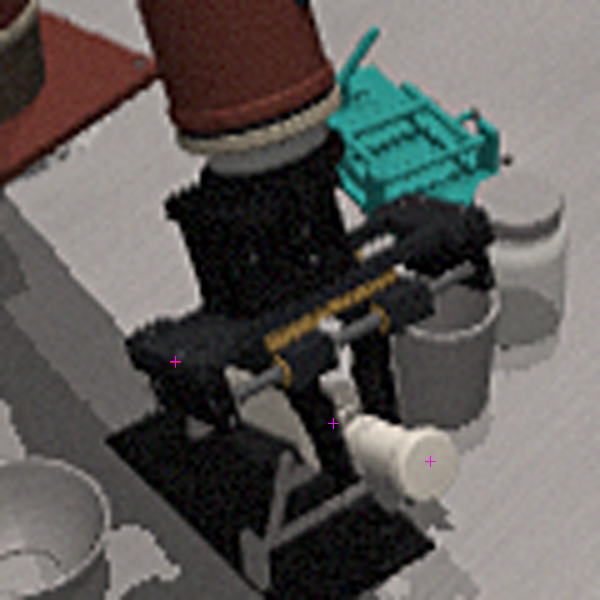

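Call:
servo_tool --pt "0 0 -1 0 0 0" --pt "0 0 0 0 0 0"

```text
t: 23.07
ee_pos: [0.5806, -0.2078, 0.0729]
orientation: [[-0.901, 0.229, 0.37], [0.213, 0.974, -0.083], [-0.379, 0.004, -0.926]]
ft_force: [-3.8, 2.0, 4.1]
finger_gap: 0.0246
```

Call:
servo_tool --pt "0 0 0 0 0 0" --pt "0 0 0 0 0 0" --pt "0 0 0 0 0 0" --pt "0 0 0 0 0 0" --newtons 4

```text
t: 23.4
ee_pos: [0.5804, -0.208, 0.0728]
orientation: [[-0.901, 0.229, 0.369], [0.213, 0.974, -0.083], [-0.379, 0.004, -0.926]]
ft_force: [-0.4, 0.3, 0.5]
finger_gap: 0.0256
```

Call:
servo_tool --pt "0 0 0 0 0 0" --pt "0 0 0 0 0 0" --pt "0 0 0 0 0 0" --pt "0 0 0 0 0 0" --pt "0 0 0 0 0 0" --fingers 0.5

```text
t: 23.82
ee_pos: [0.5809, -0.2083, 0.0731]
orientation: [[-0.9, 0.229, 0.37], [0.213, 0.974, -0.083], [-0.38, 0.004, -0.925]]
ft_force: [0.2, -0.3, -0.4]
finger_gap: 0.0423
```

```bash
python3 -c "
from h import *
t,R,u=pl(0);err(t,R)
over('c21s.png',190,150,310,270,5)
"
```

```text
t 23.82 pos [ 0.5809 -0.2083  0.0731] dmm [-1.1  0.6 -0.3] drot [-0.0024  0.0061 -0.0022] F [ 0.2 -0.3 -0.4] gap 42.3 q [-33.   6.  53. 121. -12.  34. 104.]
foot stand mm [-91.8  -0.6  46.6]
collar stand mm [ 70.1  -0.5 113.1]
```

View pics/c21s.png

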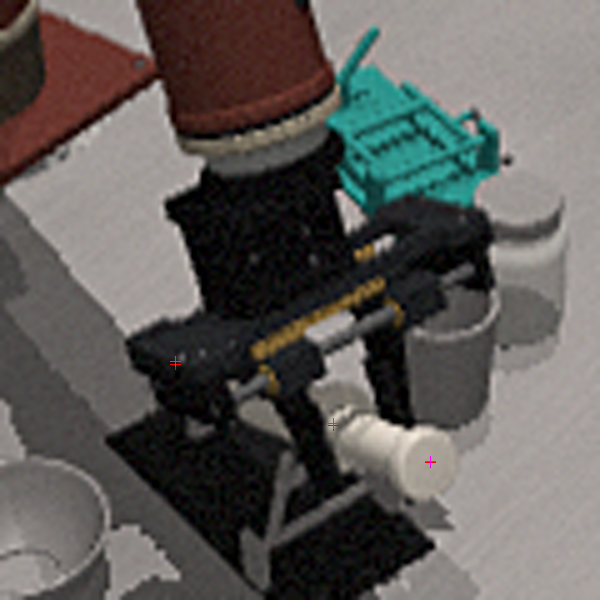

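Call:
servo_tool --pt "-2.2 0.5 5.6 0 0 0" --pt "-3.7 0.8 9.3 0 0 0" --pt "-4.4 1 11.1 0 0 0" --pt "-4.4 1 11.1 0 0 0" --pt "-4.4 1 14 0 0 0" --pt "-4.4 1 20 0 0 0" --pt "0 0 30 0 0 0" --pt "0 0 30 0 0 0" --pt "0 0 30 0 0 0" --pt "0 20 30 0 0 0" --pt "0 35 15 0 0 0" --pt "0 35 0 0 0 0" --pt "0 35 0 0 0 0" --pt "0 35 0 0 0 0" --pt "0 0 0 0 0 0"

```text
t: 25.12
ee_pos: [0.5515, -0.0411, 0.2921]
orientation: [[-0.895, 0.24, 0.375], [0.224, 0.971, -0.086], [-0.384, 0.007, -0.923]]
ft_force: [0.4, -0.9, -0.1]
finger_gap: 0.0434
```

```bash
python3 -c "
from h import *
t,R,u=pl(0);err(t,R)
snap('22')
over('c22s.png',190,150,310,270,5);over('c22t.png',270,120,390,240,5,'top')
"
```

```text
t 25.12 pos [ 0.5515 -0.0411  0.2921] dmm [  28.2 -166.7 -219.2] drot [-0.0045  0.0119  0.0098] F [ 0.4 -0.9 -0.1] gap 43.4 q [-37. -16.  25. 110.  17.  65.  60.]
foot stand mm [-157.2  151.8  264.5]
collar stand mm [  4.4 148.6 331.7]
foot stand mm [-157.   151.2  264.4]
collar stand mm [  4.5 147.8 331.6]
```

View pics/c22s.png

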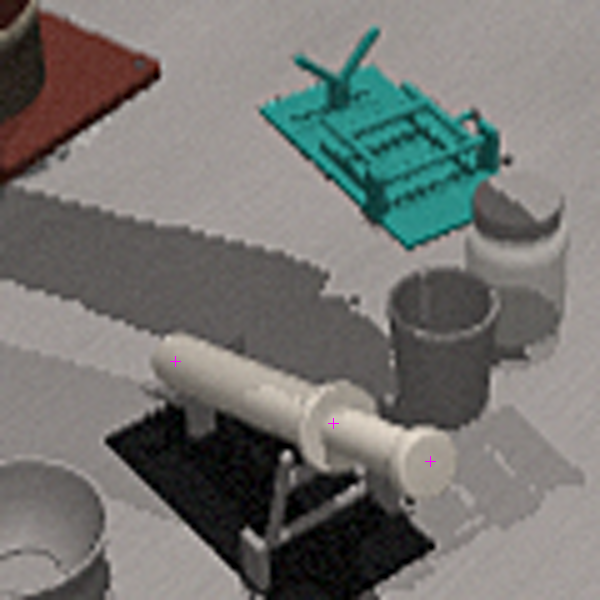

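View pics/c22t.png

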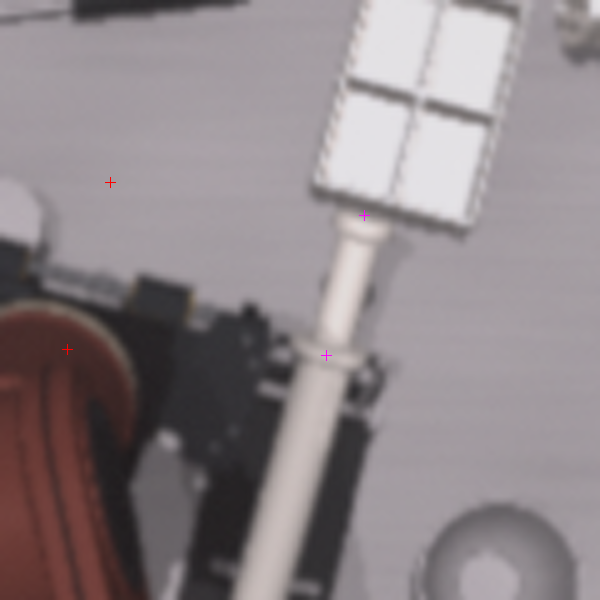

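View pics/scene22.png

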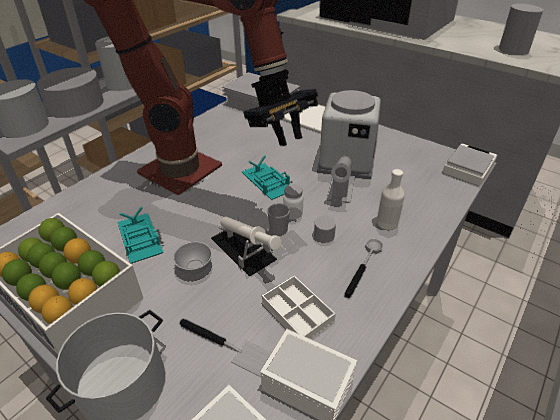

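The pusher lies on the stand. The foot, collar and knob match the goal markers at crop (175,361), (333,423) and (430,461), and the arm is clear. I'll hand in now.

Call:
servo_tool --pt "0 0 0 0 0 0" --pt "0 0 0 0 0 0" --pt "0 0 0 0 0 0"

```text
t: 25.57
ee_pos: [0.5511, -0.0535, 0.2916]
orientation: [[-0.893, 0.254, 0.372], [0.237, 0.967, -0.091], [-0.383, 0.007, -0.924]]
ft_force: [0.0, 0.1, -0.1]
finger_gap: 0.0436
```

```bash
python3 -c "
from station import *
s=read_state();print(s['t'],s['ft_force'].round(1),abs(s['dq']).max());print(close_job())"
```

```text
25.5667 [ 0.   0.1 -0.1] 0.8261651856021238
the job is handed in; nothing more can be done
None
```

I opened the dark stand's fork, drew the white pusher straight out of the tube and laid it on the stand, then handed the job in at about 25.6 s of 69 s. No verdict is reported, so success rests on the checks below.

- **Fork:** after release it stayed open, with both prong tips within about 2 px of where they should be at 1.83 rad.
- **Withdrawal:** the gripper moved 202 mm along the tube's slope, with under 1 mm of sideways drift. Wrist force stayed within about 2 N at every check between moves. The later pictures show the tube empty.
- **Placing:** in the last scene picture the foot, collar and knob sit on the projected goal points. The gripper pose just after release put the foot at about stand x = -92 mm, z = 47 mm and the collar at about x = 70 mm, z = 113 mm, both within 1 mm of the centre line.
- **Surroundings:** the bystanders look unmoved, and the arm was clear of everything with about 0 N on the wrist.

**What disagreed:** the fingertips were really about 36 mm short of the reported TCP along the tool. Because of this, my first grasp of the crossbar closed on nothing. I measured the offset with a light touch on the crossbar (the readings went up to about 14 N) and corrected for it afterwards.

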